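# Put returned locker keys back in the hold-down tray

## Task

Put the returned locker keys away: lift the red knob of the tray's hold-down bar out of the front notch, slide the bar back and drop the knob into the rear notch; lay every yellow key tag flat in a key compartment of its own, its key in the narrow slot, and every black card holder flat in a card compartment of its own. With all of them in, bring the bar forward over them and drop the knob fully into the front notch again, and leave the mug and coaster, the skeleton key and the swing arm where they are.

Things in the scene. Friction and masses are not known exactly. Their poses are not given: they have to be found in the camera images.
- tray: fixed key tray: aluminium frame 166 (x) x 464 (y) mm, 4 mm floor, dark lands 8 mm high (tops at 12 mm) forming one row of compartments along y: 4 for keys on the +y side, 2 for cards on the -y side; walls 16 to 17.5 mm high. Origin: centre of its underside, on the cabinet top; x points to its rear, away from the robot. An open finger trough crosses all compartments: hold items by their long sides
- holdbar (a joint): position in m along the tray's +x of the aluminium hold-down bar spanning the tray above the items: 24 (x) x 452 (y) mm, underside 18, top 22 mm above the cabinet top, dark collar under the knob up to 27 mm. 0: over the compartments, pin at the front notch; 0.04: middle; 0.08: rear notch, clear of the compartments. About 1 N of friction with the pin lifted; 2 mm play either way in a notch
- latch (a joint): how far in m the bar's red knob is pulled up: 0 with its pin (8 mm thick, round-ended) fully down in a notch; lift it more than 10 mm (12 to 14 is good) to clear the rail; stop at 17 mm; spring and weight pull it down with 1.5 to 2.5 N. Let go between notches, it rests on the rail at about 9 to 10 mm
- knob_grip (a point): point on the axis of the red knob at the height to grip it: round knob 22 mm across, from 18 mm below to 12 mm above this point; it stands on the bar above the rail and moves with the bar and the pull. 50 mm above the cabinet top with the knob down
- front_notch (a point): mouth of the front notch, in the top of the steel rail that runs along the tray's x between the key and card compartments (rail 12 mm wide, top 17 mm above the cabinet top; three notches 12 mm long and 10 mm deep, 40 mm apart). The bar's pin starts here; axes as the tray
- rear_notch (a point): mouth of the rear notch in the same rail, 80 mm behind the front notch; axes as the tray
- key_nest1 (a point): where the centre of a key tag's yellow paddle lies when the tag lies flat in this key compartment, 9 mm above the cabinet top; axes as the tray. The pocket for the paddle is 57 x 31 mm, centred here; behind it (+x) a slot 15 mm wide and 41 mm long takes the key, so a tag fits only with its key pointing to the tray's rear (+x)
- key_nest2 (a point): where the centre of a key tag's yellow paddle lies when the tag lies flat in this key compartment, 9 mm above the cabinet top; axes as the tray. The pocket for the paddle is 57 x 31 mm, centred here; behind it (+x) a slot 15 mm wide and 41 mm long takes the key, so a tag fits only with its key pointing to the tray's rear (+x)
- key_nest3 (a point): where the centre of a key tag's yellow paddle lies when the tag lies flat in this key compartment, 9 mm above the cabinet top; axes as the tray. The pocket for the paddle is 57 x 31 mm, centred here; behind it (+x) a slot 15 mm wide and 41 mm long takes the key, so a tag fits only with its key pointing to the tray's rear (+x)
- key_nest4 (a point): where the centre of a key tag's yellow paddle lies when the tag lies flat in this key compartment, 9 mm above the cabinet top; axes as the tray. The pocket for the paddle is 57 x 31 mm, centred here; behind it (+x) a slot 15 mm wide and 41 mm long takes the key, so a tag fits only with its key pointing to the tray's rear (+x)
- card_nest1 (a point): where the centre of a card holder lies when it lies flat in this card compartment, 9 mm above the cabinet top; axes as the tray. Pocket 98 (x) x 63 (y) mm, centred here
- card_nest2 (a point): where the centre of a card holder lies when it lies flat in this card compartment, 9 mm above the cabinet top; axes as the tray. Pocket 98 (x) x 63 (y) mm, centred here
- tag1_center (a point): yellow plastic key tag with its steel locker key fixed in one end, 35 g, may be absent: paddle 52 x 26 x 10 mm, this point at the paddle's centre half-way up; x points along the tag to the key, whose blade (9 mm wide, 3 mm thick) stands out 40 mm beyond the paddle's end; z is square to its flat faces (either face may be up). At first it lies on the cabinet top in front of the tray
- tag2_center (a point): yellow plastic key tag with its steel locker key fixed in one end, 35 g, may be absent: paddle 52 x 26 x 10 mm, this point at the paddle's centre half-way up; x points along the tag to the key, whose blade (9 mm wide, 3 mm thick) stands out 40 mm beyond the paddle's end; z is square to its flat faces (either face may be up). At first it lies on the cabinet top in front of the tray
- tag3_center (a point): yellow plastic key tag with its steel locker key fixed in one end, 35 g, may be absent: paddle 52 x 26 x 10 mm, this point at the paddle's centre half-way up; x points along the tag to the key, whose blade (9 mm wide, 3 mm thick) stands out 40 mm beyond the paddle's end; z is square to its flat faces (either face may be up). At first it lies on the cabinet top in front of the tray
- tag4_center (a point): yellow plastic key tag with its steel locker key fixed in one end, 35 g, may be absent: paddle 52 x 26 x 10 mm, this point at the paddle's centre half-way up; x points along the tag to the key, whose blade (9 mm wide, 3 mm thick) stands out 40 mm beyond the paddle's end; z is square to its flat faces (either face may be up). At first it lies on the cabinet top in front of the tray
- card1_center (a point): matte black rigid card holder, 60 g, may be absent: 92 (x) x 58 (y) x 10 mm, this point at its centre half-way up; the two ends and the two faces are alike. At first it lies on the cabinet top in front of the tray
- card2_center (a point): matte black rigid card holder, 60 g, may be absent: 92 (x) x 58 (y) x 10 mm, this point at its centre half-way up; the two ends and the two faces are alike. At first it lies on the cabinet top in front of the tray
- coaster: round cork coaster, 100 mm across, 6 mm thick, left of the tray, origin under its centre: not to be disturbed
- mug: white mug on the coaster, 76 mm across, 85 mm tall, origin under its centre: not to be disturbed
- skeleton_key: bronze skeleton key lying right of the tray, 105 mm long, 8 mm thick: not to be disturbed
- swing_arm (a joint): angle in rad of the aluminium swing arm (150 mm long, single upright peg at its end, top 152 mm above the cabinet top) on its post right of the tray, pointing away from the robot; starts within 0.15 of 0 and turns freely: not to be disturbed

How it is judged (in metres and radians):
On the way, in this order (a step that is already met when the one before it is completed fails the run):
1. the hold-down bar is parked, its knob dropped into the rear notch and let go (value of joint holdbar above 0.075 m and value of joint latch below 0.004 m and contact force between latch and the fingers below 0.2 N), for 0.2 s.
2. with the bar still parked in the rear notch, every tag and card holder present lies flat in a compartment of its kind (value of joint holdbar above 0.075 m and value of joint latch below 0.004 m and z of each of tag1_center, tag2_center, tag3_center, tag4_center, card1_center, card2_center in the frame of tray below 0.013 m and angle between the x axis of each of tag1_center, tag2_center, tag3_center, tag4_center, card1_center, card2_center and the x axis of tray, either way round below 0.15 rad and angle between the z axis of each of tag1_center, tag2_center, tag3_center, tag4_center, card1_center, card2_center and the z axis of tray, either way round below 0.08 rad and (horizontal distance between tag1_center and key_nest1 below 0.007 m or horizontal distance between tag1_center and key_nest2 below 0.007 m or horizontal distance between tag1_center and key_nest3 below 0.007 m or horizontal distance between tag1_center and key_nest4 below 0.007 m) and (horizontal distance between tag2_center and key_nest1 below 0.007 m or horizontal distance between tag2_center and key_nest2 below 0.007 m or horizontal distance between tag2_center and key_nest3 below 0.007 m or horizontal distance between tag2_center and key_nest4 below 0.007 m) and (horizontal distance between tag3_center and key_nest1 below 0.007 m or horizontal distance between tag3_center and key_nest2 below 0.007 m or horizontal distance between tag3_center and key_nest3 below 0.007 m or horizontal distance between tag3_center and key_nest4 below 0.007 m) and (horizontal distance between tag4_center and key_nest1 below 0.007 m or horizontal distance between tag4_center and key_nest2 below 0.007 m or horizontal distance between tag4_center and key_nest3 below 0.007 m or horizontal distance between tag4_center and key_nest4 below 0.007 m) and (horizontal distance between card1_center and card_nest1 below 0.008 m or horizontal distance between card1_center and card_nest2 below 0.008 m) and (horizontal distance between card2_center and card_nest1 below 0.008 m or horizontal distance between card2_center and card_nest2 below 0.008 m)), for 0.2 s.
At the end, for the whole second after the job is handed in: Bar in the front notch (within 5 mm), knob down (under 4 mm); every item present flat in a compartment of its kind: tags within 7 mm, card holders within 8 mm of its point, under 4 mm above it, turned under 0.15 rad, tilted under 0.08 rad (value of joint holdbar below 0.005 m and value of joint latch below 0.004 m and z of each of tag1_center, tag2_center, tag3_center, tag4_center, card1_center, card2_center in the frame of tray below 0.013 m and angle between the x axis of each of tag1_center, tag2_center, tag3_center, tag4_center, card1_center, card2_center and the x axis of tray, either way round below 0.15 rad and angle between the z axis of each of tag1_center, tag2_center, tag3_center, tag4_center, card1_center, card2_center and the z axis of tray, either way round below 0.08 rad and (horizontal distance between tag1_center and key_nest1 below 0.007 m or horizontal distance between tag1_center and key_nest2 below 0.007 m or horizontal distance between tag1_center and key_nest3 below 0.007 m or horizontal distance between tag1_center and key_nest4 below 0.007 m) and (horizontal distance between tag2_center and key_nest1 below 0.007 m or horizontal distance between tag2_center and key_nest2 below 0.007 m or horizontal distance between tag2_center and key_nest3 below 0.007 m or horizontal distance between tag2_center and key_nest4 below 0.007 m) and (horizontal distance between tag3_center and key_nest1 below 0.007 m or horizontal distance between tag3_center and key_nest2 below 0.007 m or horizontal distance between tag3_center and key_nest3 below 0.007 m or horizontal distance between tag3_center and key_nest4 below 0.007 m) and (horizontal distance between tag4_center and key_nest1 below 0.007 m or horizontal distance between tag4_center and key_nest2 below 0.007 m or horizontal distance between tag4_center and key_nest3 below 0.007 m or horizontal distance between tag4_center and key_nest4 below 0.007 m) and (horizontal distance between card1_center and card_nest1 below 0.008 m or horizontal distance between card1_center and card_nest2 below 0.008 m) and (horizontal distance between card2_center and card_nest1 below 0.008 m or horizontal distance between card2_center and card_nest2 below 0.008 m)); the robot touches nothing.
It fails at once if the coaster is shifted by more than 30 mm (distance of coaster from where it was at the start of the episode above 0.03 m).
It fails at once if the mug is shifted by more than 30 mm (distance of mug from where it was at the start of the episode above 0.03 m).
It fails at once if the skeleton key is shifted by more than 30 mm (distance of skeleton_key from where it was at the start of the episode above 0.03 m).
It fails at once if the swing arm is knocked round by more than about 0.3 rad (value of joint swing_arm above 0.4 rad or value of joint swing_arm below -0.4 rad).
Of tag1, tag2, tag3, tag4, card1, card2 only 4 to 6 are there at a start; the rules pass over those that are not, and their reading is None.
At some moment in a run one of tag1, tag2, tag3, tag4, card1, card2 may be knocked a few centimetres aside while the robot is not near it.
Once in a run the grip may slacken for a moment while it holds something.
It also fails if it takes over 210 s, if anything falls off the work surface, if the arm or the gripper's body presses on something with over 40 N, if the wrist force passes 120 N, or if a joint passes its speed limit or range.

## Robot

A 6-joint arm with a two-finger parallel gripper is mounted at the origin on the work surface. World frame = base frame: x ahead of the robot, y to its left, z up, the work surface at z = 0. Lengths are in mm, angles in rad, forces in N, time in s.
With the tool pointing down it reaches from about 375 to 975 mm from the base axis. Payload 3.8 kg.
Tool frame: the origin (TCP) lies at the very end of the fingers, on their centre line; the grasp point (between the pads) lies 19 mm behind it; x points along the fingers, y is the direction in which the jaws open and shut, and the axes are right-handed (so a half turn about x gives the same grasp; the last joint's range is limited). The gripper opens to 88 mm and grips with 3 to 60 N. Pads are 18 mm wide; open, the fingers measure 123 mm over their backs; the gripper's body (75 mm by 187 mm) begins 45 mm behind the grasp point.
Start: joints at [1.254, 0.264, 1.604, -0, 1.274, -0.037], TCP at [186.408, 648.745, 238.706] pointing down, gripper open.
Joint ranges: [-2.63, 2.63], [-0.94, 2.18], [0.31, 2.57], [-1.31, 4.45], [0, 2.66], [-2.55, 2.55]. Speed limits (rad/s): [2.57, 2.57, 3.14, 3.14, 3.14, 3.14].

## Interface

Orientations are given as a unit quaternion [w, x, y, z].
In Python, from plant import get_state, viewer, ticket gives the robot as it stands. The module is installed in compiled form; this text tells all that it offers.
- The arm moves only by the tool carry_out, never from a script. Its argument "deltas" is a list of rows, each a list of 3 entries, a list of its own where there are three numbers: the shift along the world's x, y, z in cm, then the turn about the world's z in rad, then the opening, from 0 (shut) to 1 (fully open). A call has 1 to 12 rows; each row shifts and turns the commanded pose from where the row before left it; what a row does not reach is not made up. A row lasts 1/12 s, in which the tool goes at most 41.7 mm and 7.16 degrees, less where a joint would pass 70% of its speed; a pose out of reach is approached as far as the arm can. A call with a gripper value outside its range is refused whole. The fingers move at their own pace and stop on an object; "grip_force" is the grip in N (left out, the last holds). Time passes only in rows, so rows that do not move let the fingers close. It gives the time, the measured TCP pose, the force and the opening at its end, in the units of the state.
- get_state(): the state, without advancing time (a new reading comes with each control period).
- viewer.camera(name): name is "side" or "top" or "wrist"; returns a dict with "image" (420x560x3 uint8, red, green, blue), "range_z" (420x560 float32, mm along the optical axis (not along the pixel's ray), 0 where there is no reading), "fx", "fy", "cx", "cy" (pixels), "cam_to_world" (4x4, takes a point from camera to world coordinates). Camera axes: x right, y down, z forward; pixel columns grow to the right and rows downward; lengths in mm; the calibration is good to about 2 mm. A picture is of the moment at which its call begins.
- ticket.hand_in(): hands the job in, once; it reports no verdict.
The state is a dict: "clock": time; "qpos": joint angles; "joint_velocities": joint speeds; "joint_efforts": joint torques, N m; "tool_pos": TCP position; "eef_rot": TCP orientation; "force": force on the tool from outside, world axes, zero at the start; "ft_torque": the same for the moment, N m; "finger_gap": opening from 0.0 (shut) to 1.0 (fully open).
Only numpy, scipy, OpenCV 4.12 (cv2) and the standard library are available. Lean on these libraries where they do the work, as an engineer would, in place of code of your own. Each camera call takes 0.05 s, during which the arm holds its last target. There are 200 camera calls.

## Working session

There is one attempt and no reset: what is moved stays moved. The work goes in short steps, Python scripts to look and compute and a tool call to move; the robot and the scene stay as the last step left them, time stands still between calls to the robot, and variables do not carry over. Pictures are saved under pics/ and viewed, about 12 in all and at most 16, crops included, and the job is handed in when it is done.

Besides the shell and the picture viewer there is one more tool, called after "Call:" as name(argument=value, ...), one argument or row to a line, values as JSON. carry_out: Moves the arm, as the interface text tells. Its arguments: {"type":"object","properties":{"deltas":{"type":"array"},"grip_force":{"type":"number"}},"required":["deltas"]}

```bash
mkdir -p pics; cat > h.py <<'E'
import numpy as np, cv2
from plant import get_state, viewer, ticket
def cam(n,save=None):
    c=viewer.camera(n)
    np.savez(f'{n}.npz',**{k:np.asarray(v) for k,v in c.items()})
    if save: cv2.imwrite(f'pics/{save}.png',c['image'][:,:,::-1])
    return c
def load(n): return dict(np.load(f'{n}.npz'))
def ray(c,u,v,z):
    "cast pixel(s) onto plane z"
    d=np.stack([(np.asarray(u,float)-c['cx'])/c['fx'],(np.asarray(v,float)-c['cy'])/c['fy'],np.ones(np.shape(u))],-1)
    T=c['cam_to_world'];d=d@T[:3,:3].T;o=T[:3,3]
    return o+d*((z-o[2])/d[...,2])[...,None]
def pts(c):
    "world points of each pixel by depth"
    v,u=np.mgrid[:420,:560];r=c['range_z']
    P=np.stack([(u-c['cx'])/c['fx']*r,(v-c['cy'])/c['fy']*r,r],-1)
    return P@c['cam_to_world'][:3,:3].T+c['cam_to_world'][:3,3]
E
python3 - <<'E'
from h import *
np.set_printoptions(precision=3,suppress=True)
print(get_state())
for n in('top','side'):
    c=cam(n,n+'0');print(n,c['fx'],c['cx'],c['cy'],c['cam_to_world'])
    P=pts(c);print([np.percentile(P[...,i][c['range_z']>0],[1,50,99]) for i in range(3)])
E
```

```text
{'clock': 0.0, 'qpos': array([ 1.254,  0.265,  1.605, -0.   ,  1.274, -0.037]), 'joint_velocities': array([ 0.001,  0.001, -0.001, -0.   ,  0.001, -0.001]), 'joint_efforts': array([ -0.002, -50.212, -35.687,   0.073,   0.029,  -0.   ]), 'tool_pos': array([186.204, 648.086, 237.413]), 'eef_rot': array([ 0.7  ,  0.098,  0.7  , -0.099]), 'force': array([1.206, 0.656, 0.18 ]), 'ft_torque': array([ 0.034, -0.05 , -0.014]), 'finger_gap': 1.0030118902481475}
top 504.05089961958396 287.07141651290334 205.5032610339402 [[  -0.015   -0.982    0.189  353.483]
 [  -1.       0.015    0.001  -23.144]
 [  -0.004   -0.189   -0.982 1272.543]
 [   0.       0.       0.       1.   ]]
[array([  90.275,  586.229, 1652.358]), array([-1091.936,    -1.024,  1100.462]), array([-759.9  ,   -0.707,   43.457])]
side 507.040565473355 281.63008719415177 208.85377271790105 [[   0.904   -0.309    0.296  198.382]
 [  -0.428   -0.649    0.629 -774.973]
 [  -0.002   -0.695   -0.719  937.039]
 [   0.       0.       0.       1.   ]]
[array([ -67.312,  584.193, 1791.387]), array([-586.434,   96.109, 2033.665]), array([-754.321,    1.11 ,  313.061])]
```

View pics/top0.png

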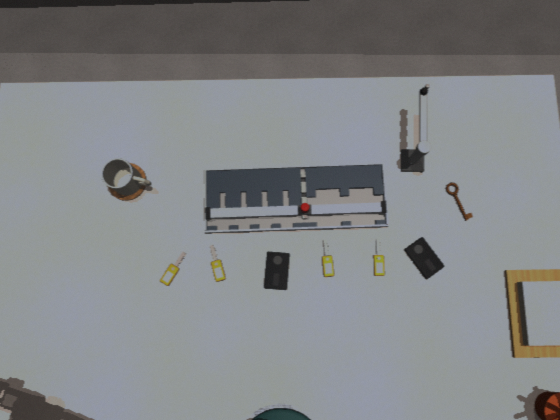

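View pics/side0.png

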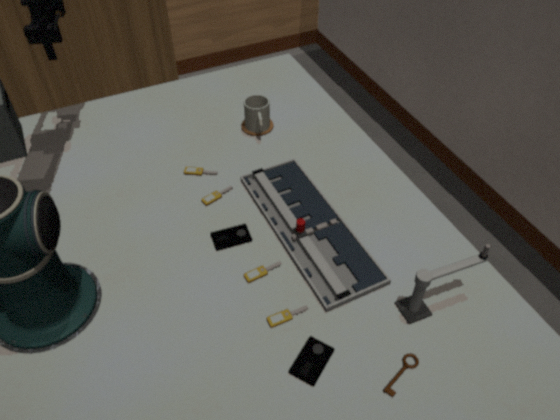

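```bash
cat >> h.py <<'E'
def rects(c,mask,z,amin=60,amax=1e9):
    "world centre, size, yaw of long axis of each blob in mask, cast on plane z"
    out=[]
    for k in cv2.findContours(mask.astype(np.uint8),cv2.RETR_EXTERNAL,cv2.CHAIN_APPROX_NONE)[0]:
        if not amin<cv2.contourArea(k)<amax: continue
        w=ray(c,k[:,0,0],k[:,0,1],z)[:,:2].astype(np.float32)
        (x,y),(a,b),t=cv2.minAreaRect(w)
        if a<b: a,b,t=b,a,t+90
        t=(np.radians(t)+np.pi/2)%np.pi-np.pi/2
        out.append((x,y,a,b,t,k[:,0].mean(0)))
    return out
def show(r):
    for x,y,a,b,t,k in r: print(f'x{x:.1f} y{y:.1f} {a:.1f}x{b:.1f} yaw{t:.3f} px{k.round()}')
def hsv(c): return cv2.cvtColor(c['image'],cv2.COLOR_RGB2HSV)
def yellow(c):
    h=hsv(c); m=((h[...,0]>18)&(h[...,0]<36)&(h[...,1]>110)&(h[...,2]>70)).astype(np.uint8)
    return cv2.morphologyEx(m,cv2.MORPH_CLOSE,np.ones((3,3)))
def red(c):
    h=hsv(c); return (((h[...,0]<8)|(h[...,0]>172))&(h[...,1]>150)&(h[...,2]>60)).astype(np.uint8)
def tooly(s=None):
    from scipy.spatial.transform import Rotation as R
    q=(s or get_state())['eef_rot'];return R.from_quat([*q[1:],q[0]]).as_matrix()
E
python3 - <<'E'
from h import *
c=load('top');P=pts(c)
print('yellow');show(rects(c,yellow(c),10))
h=hsv(c);black=(h[...,2]<60)
black[:235]=0;black[300:]=0
print('card');show(rects(c,black,10))
print('red');show(rects(c,red(c),62,15))
m=(P[...,2]>7)&(c['range_z']>0);m[:155]=0;m[240:]=0;m[:,:190]=0;m[:,400:]=0
print('tray');show(rects(c,cv2.morphologyEx(m.astype(np.uint8),cv2.MORPH_CLOSE,np.ones((9,9))),17,300))
print(tooly())
r=P[...,2];print([r[270,x] for x in(100,278,328,424)],r[172,230:300:10],r[211,230:300:10])
i=c['image'][145:245,190:400,::-1];cv2.imwrite('pics/tray0.png',cv2.resize(i,(800,381),interpolation=cv2.INTER_CUBIC))
E
```

```text
yellow
x320.5 y-620.8 205.8x118.6 yaw-0.014 px[527. 313.]
x426.2 y273.9 50.4x24.7 yaw-0.555 px[169. 274.]
x435.0 y152.8 50.6x24.7 yaw0.279 px[218. 270.]
x441.5 y-120.4 50.3x24.8 yaw0.083 px[327. 266.]
x441.5 y-247.7 50.2x22.5 yaw-0.047 px[378. 266.]
card
x432.3 y7.3 91.1x55.5 yaw-0.092 px[276. 270.]
x458.1 y-361.1 90.7x56.5 yaw0.599 px[424. 258.]
red
x582.8 y-64.7 17.5x17.1 yaw-0.020 px[304. 207.]
tray
x624.2 y-45.3 501.4x195.2 yaw-1.519 px[295. 196.]
[[-6.01357976e-04  2.76169011e-01  9.61108899e-01]
 [-1.84825406e-03  9.61107124e-01 -2.76169658e-01]
 [-9.99998111e-01 -1.94245025e-03 -6.75389392e-05]]
[np.float64(-1.2153682285206742), np.float64(5.687573976039857), np.float64(8.868844109426618), np.float64(8.736010010609562)] [ 6.03948835 12.55703893 10.06900089  6.88732559  9.26068782 12.91786929
  8.49846456] [22.3857672  21.32804064 24.23185676 20.49454323 20.07742206 17.54148473
 21.91661982]
```

View pics/tray0.png

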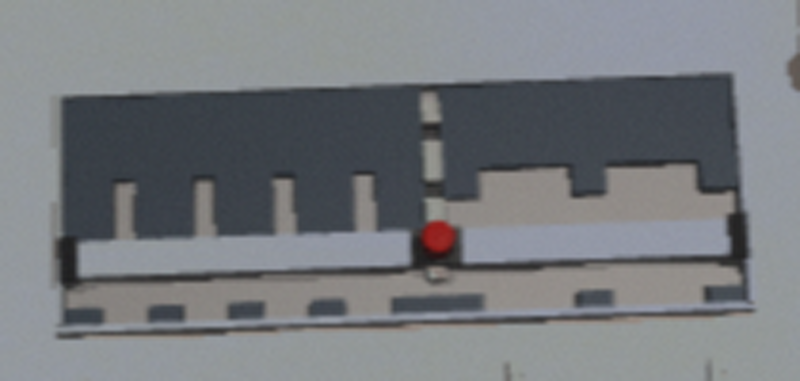

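Call:
carry_out(
  deltas=[
    [[1.5, -3, 0], 0.0125, 1],
    [[1.5, -3, 0], 0.0125, 1],
    [[1.5, -3, 0], 0.0125, 1],
    [[1.5, -3, 0], 0.0125, 1],
    [[1.5, -3, 0], 0.0125, 1],
    [[1.5, -3, 0], 0.0125, 1],
    [[1.5, -3, 0], 0.0125, 1],
    [[1.5, -3, 0], 0.0125, 1],
    [[1.5, -3, 0], 0.0125, 1],
    [[1.5, -3, 0], 0.0125, 1],
    [[1.5, -3, 0], 0.0125, 1],
    [[1.5, -3, 0], 0.0125, 1],
  ],
  grip_force=20,
)

```text
clock: 1.1
tool_pos: [366.5, 287.1, 238.3]
eef_rot: [0.706, 0.045, 0.706, -0.046]
force: [0.9, -0.2, 0.4]
finger_gap: 0.999
```

Call:
carry_out(
  deltas=[
    [[1.5, -3, 0], 0.0125, 1],
    [[1.5, -3, 0], 0.0125, 1],
    [[1.5, -3, 0], 0.0125, 1],
    [[1.5, -3, 0], 0.0125, 1],
    [[1.5, -3, 0], 0.0125, 1],
    [[1.5, -3, 0], 0.0125, 1],
    [[1.5, -3, 0], 0.0125, 1],
    [[1.5, -3, 0], 0.0125, 1],
    [[1.5, -3, 0], 0.0125, 1],
    [[1.5, -3, 0], 0.0125, 1],
    [[1.5, -3, 0], 0.0125, 1],
    [[0, 0, 0], 0, 1],
  ],
)

```text
clock: 2.1
tool_pos: [533.3, -45.9, 238.4]
eef_rot: [0.707, -0.002, 0.707, 0.001]
force: [-0.1, 0.9, -0.4]
finger_gap: 1.001
```

```bash
python3 - <<'E'
from h import *
np.set_printoptions(precision=4,suppress=True)
c=cam('wrist','w0');print(c['fx'],c['cx'],c['cy'],c['cam_to_world']);s=get_state();print(s['tool_pos'],s['qpos'],tooly(s)[:,1],s['force'])
show(rects(c,red(c),62,15))
E
```

```text
335.3231468466669 271.97077199209406 209.6491276168581 [[ -0.0041   0.9455   0.3257 447.3955]
 [  1.       0.0044  -0.0002 -46.0266]
 [ -0.0016   0.3257  -0.9455 384.1146]
 [  0.       0.       0.       1.    ]]
[531.979  -43.6881 238.1178] [-0.1284 -0.003   1.9049 -0.0004  1.2404 -1.7026] [-0.0036  1.     -0.0003] [-0.5689  0.7766  0.3465]
x576.3 y-65.6 29.1x20.1 yaw-0.108 px[253. 226.]
```

View pics/w0.png

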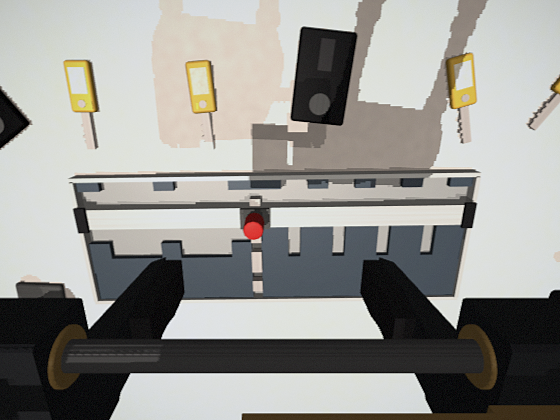

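```bash
python3 - <<'E'
from h import *
np.set_printoptions(precision=1,suppress=True,linewidth=160)
c=load('wrist');P=pts(c);g=c['image'].astype(int).sum(2)/3
m=red(c)>0;z=P[...,2][m];q=P[m];print('knob z',np.percentile(z,[5,50,95]));t=q[q[:,2]>np.percentile(z,95)-4];print('top',t[:,:2].min(0),t[:,:2].max(0),t.mean(0),len(t))
def tr(col,r0,r1): # transitions in column
    d=np.diff(g[r0:r1,col]);i=np.where(abs(d)>25)[0];return [(r0+k+.5,int(d[k])) for k in i]
def trr(row,c0,c1):
    d=np.diff(g[row,c0:c1]);i=np.where(abs(d)>25)[0];return [(c0+k+.5,int(d[k])) for k in i]
for col in (120,140,200,220,293,315,337,360,381,428,450): print(col,tr(col,165,305))
for row in (182,236,243,248,280): print(row,trr(row,60,490))
E
```

```text
knob z [36.6 60.8 62.6]
top [447.4 -76. ] [591.4 -46. ] [579.1 -66.   64.9] 280
120 [(np.float64(173.5), -70), (np.float64(174.5), -78), (np.float64(176.5), 31), (np.float64(177.5), 143), (np.float64(181.5), -25), (np.float64(203.5), -74), (np.float64(204.5), -31), (np.float64(209.5), 142), (np.float64(228.5), -25), (np.float64(253.5), -51), (np.float64(254.5), -66), (np.float64(255.5), -46), (np.float64(257.5), 32), (np.float64(258.5), 40), (np.float64(294.5), -37)]
140 [(np.float64(173.5), -94), (np.float64(174.5), -59), (np.float64(176.5), 84), (np.float64(177.5), 93), (np.float64(201.5), -26), (np.float64(203.5), -90), (np.float64(208.5), 83), (np.float64(209.5), 90), (np.float64(228.5), -37), (np.float64(253.5), -44), (np.float64(254.5), -88), (np.float64(255.5), -41), (np.float64(257.5), 54), (np.float64(272.5), -31), (np.float64(273.5), -39)]
200 [(np.float64(171.5), -101), (np.float64(172.5), -42), (np.float64(175.5), 51), (np.float64(176.5), 123), (np.float64(199.5), -27), (np.float64(201.5), -101), (np.float64(207.5), 50), (np.float64(208.5), 121), (np.float64(253.5), -98),
[... 6294 characters left out ...]
.5), 51), (np.float64(342.5), -71), (np.float64(343.5), -61), (np.float64(344.5), 41), (np.float64(375.5), 57), (np.float64(376.5), 40), (np.float64(385.5), -61), (np.float64(386.5), -87), (np.float64(388.5), 41), (np.float64(419.5), 36), (np.float64(420.5), 53), (np.float64(428.5), -34), (np.float64(429.5), -85), (np.float64(430.5), -51), (np.float64(432.5), 40), (np.float64(462.5), 89), (np.float64(463.5), 53)]
280 [(np.float64(92.5), -58), (np.float64(93.5), -90), (np.float64(133.5), -36), (np.float64(134.5), -28), (np.float64(182.5), 46), (np.float64(183.5), 34), (np.float64(360.5), -36), (np.float64(361.5), -40), (np.float64(410.5), 36), (np.float64(456.5), 92), (np.float64(457.5), 55)]
```

```bash
python3 - <<'E'
from h import *
np.set_printoptions(precision=1,suppress=True,linewidth=160)
c=load('wrist')
f=lambda u,v,z:ray(c,np.array(u,float),np.array(v,float),z)[:,:2]
b=f([120,140,220,293,315,360,428,450],[228.5,228.3,227.4,226.4,226.2,225.8,224.6,224.5],22)
k=np.polyfit(b[:,1],b[:,0],1);th=-np.arctan(k[0]);print('bar rear edge',b,'yaw',th)
fr=f([120,140,200,293,360,428,450],[203.9,203.6,201.7,201.4,200.4,198.7,198.5],22)
print('bar front top? z22',np.polyfit(fr[:,1],fr[:,0],1)[1]);print('yaw front',-np.arctan(np.polyfit(fr[:,1],fr[:,0],1)[0]))
L=f([289,333,377,421],[243]*4,12);R=f([299,343.1,387,430.3],[243]*4,4);print('slotL',L,'slotR',R)
E_=f([293,337,381,425],[255.7,255.1,254.7,254.1],12);print('slot rear',E_,'yaw',-np.arctan(np.polyfit(E_[:,1],E_[:,0],1)[0]))
print('slot rear floor',f([293,337,381,425],[252,251.9,251.8,251],4))
print('card rear',f([140,200,220],[257.3,256.9,256.4],12),f([140,200,220],[254.4,254,253.9],4))
# card pocket side edges: pocket rights
print('card sides z4/z12',f([113,182],[246,246],4),f([161,231],[246,246],12),f([161,231],[246,246],4))
# rail holes
E
```

```text
bar rear edge [[ 596.2 -223.1]
 [ 595.8 -199.8]
 [ 594.2 -106.5]
 [ 592.6  -21.6]
 [ 592.2    4. ]
 [ 591.5   56.2]
 [ 589.6  134.8]
 [ 589.4  160.3]] yaw 0.017970901573239374
bar front top? z22 561.232773152015
yaw front 0.02093015517571256
slotL [[618.3 -25.2]
 [618.1  28.2]
 [617.8  81.7]
 [617.6 135.1]] slotR [[621.9 -12.4]
 [621.7  42.3]
 [621.4  96.8]
 [621.2 150.5]]
slot rear [[635.4 -19.9]
 [634.4  34.2]
 [633.5  88.2]
 [632.5 142.2]] yaw 0.017999165311581283
slot rear floor [[634.3 -19.5]
 [633.9  35.6]
 [633.5  90.7]
 [632.2 145.6]]
card rear [[ 638.6 -208.8]
 [ 637.6 -134.7]
 [ 636.8 -109.9]] [[ 638.6 -211.8]
 [ 637.7 -136.3]
 [ 637.4 -111.2]]
card sides z4/z12 [[ 627.2 -244.1]
 [ 626.7 -158. ]] [[ 623.1 -181.3]
 [ 622.7  -95.9]] [[ 626.9 -184.2]
 [ 626.4  -96.9]]
```

Call:
carry_out(
  deltas=[
    [[2.4, -1, -2], 0.015, 0.6],
    [[2.4, -1, -3], 0, 0.6],
    [[0, 0, -3], 0, 0.6],
    [[0, 0, -3], 0, 0.6],
    [[0, 0, -2], 0, 0.6],
    [[0, 0, 0], 0, 0.6],
    [[0, 0, 0], 0, 0.6],
  ],
)

```text
clock: 2.73
tool_pos: [577.7, -60.1, 107.3]
eef_rot: [0.706, -0.008, 0.708, 0.009]
force: [-0.2, 0.7, 0.4]
finger_gap: 0.598
```

```bash
python3 - <<'E'
from h import *
np.set_printoptions(precision=2,suppress=True,linewidth=160)
for i in range(4):
    c=cam('wrist','w1') if i==3 else viewer.camera('wrist');s=get_state();print(s['tool_pos'],c['cam_to_world'][:3,3],s['force'],s['qpos'])
P=pts(c);m=(red(c)>0)&(c['range_z']>0)&(P[...,2]>40)&(P[...,2]<75);q=P[m];t=q[(q[:,2]>59)];print(len(q),t.min(0),t.max(0),t.mean(0),np.percentile(t,[2,98],axis=0))
show(rects(c,red(c),62,15))
E
```

```text
[579.31 -60.46 109.16] [492.56 -62.28 253.44] [ 0.34 -0.33 -0.24] [-0.15  0.2   1.93  0.    1.01 -1.74]
[580.35 -60.76 110.39] [493.66 -62.56 255.03] [ 0.71 -0.02  0.41] [-0.15  0.2   1.93  0.    1.01 -1.74]
[580.86 -60.94 111.  ] [494.33 -62.78 256.03] [-0.2   0.02 -0.01] [-0.15  0.2   1.93  0.    1.01 -1.74]
[581.   -61.11 111.18] [494.66 -62.95 256.54] [-0.74  0.23 -0.56] [-0.15  0.2   1.93  0.    1.01 -1.74]
1081 [571.13 -76.86  59.02] [591.84 -56.38  63.65] [580.7  -66.68  61.54] [[572.02 -75.53  59.43]
 [590.41 -57.64  63.02]]
x576.6 y-66.7 29.2x20.2 yaw0.030 px[264. 231.]
```

View pics/w1.png

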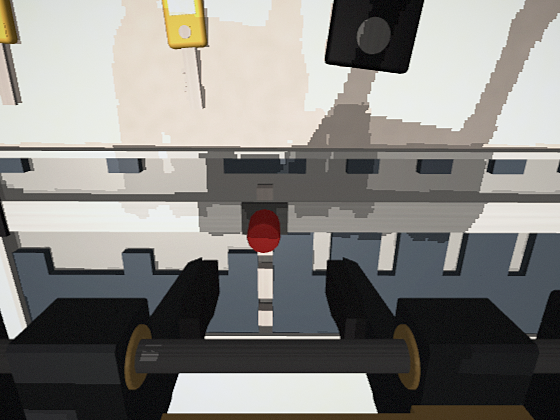

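Call:
carry_out(
  deltas=[
    [[0, -0.3, -2], 0, 0.6],
    [[0, -0.25, -2], 0, 0.6],
    [[0, 0, -2], 0, 0.6],
    [[0, 0, -1], 0, 0.6],
    [[0, 0, -0.5], 0, 0.6],
    [[0, 0, -0.2], 0, 0.6],
    [[0, 0, 0], 0, 0.6],
    [[0, 0, 0], 0, 0.15],
    [[0, 0, 0], 0, 0.15],
    [[0, 0, 0], 0, 0.15],
    [[0, 0, 0], 0, 0.15],
    [[0, 0, 0], 0, 0.15],
  ],
  grip_force=25,
)

```text
clock: 3.93
tool_pos: [579.7, -66.8, 32.2]
eef_rot: [0.707, -0.008, 0.707, 0.008]
force: [0.0, 1.5, 0.9]
finger_gap: 0.246
```

Call:
carry_out(
  deltas=[
    [[0, 0, 0], 0, 0.1],
    [[0, 0, 0], 0, 0.1],
    [[0, 0, 0], 0, 0.1],
    [[0, 0, 0], 0, 0.1],
  ],
)

```text
clock: 4.27
tool_pos: [579.7, -66.7, 32.1]
eef_rot: [0.707, -0.008, 0.707, 0.008]
force: [-0.9, 1.4, 3.3]
finger_gap: 0.242
```

Call:
carry_out(
  deltas=[
    [[0, 0, 0.4], 0, 0.1],
    [[0, 0, 0.4], 0, 0.1],
    [[0, 0, 0.5], 0, 0.1],
    [[0, 0, 0], 0, 0.1],
    [[0, 0, 0], 0, 0.1],
    [[0, 0, 0], 0, 0.1],
  ],
)

```text
clock: 4.77
tool_pos: [579.3, -66.7, 44.6]
eef_rot: [0.707, -0.008, 0.707, 0.008]
force: [0.1, 0.7, -1.7]
finger_gap: 0.24
```

Call:
carry_out(
  deltas=[
    [[0.5, 0.01, 0], 0, 0.1],
    [[1, 0.02, 0], 0, 0.1],
    [[1.5, 0.03, 0], 0, 0.1],
    [[1.5, 0.03, 0], 0, 0.1],
    [[1.5, 0.03, 0], 0, 0.1],
    [[1, 0.02, 0], 0, 0.1],
    [[0.7, 0, 0], 0, 0.1],
    [[0.3, 0, 0], 0, 0.1],
    [[0, 0, 0], 0, 0.1],
    [[0, 0, 0], 0, 0.1],
    [[0, 0, 0], 0, 0.1],
  ],
)

```text
clock: 5.68
tool_pos: [659.4, -65.1, 44.9]
eef_rot: [0.707, -0.008, 0.707, 0.008]
force: [0.1, 2.2, -1.3]
finger_gap: 0.243
```

Call:
carry_out(
  deltas=[
    [[0, 0, -0.5], 0, 0.1],
    [[0, 0, -0.4], 0, 0.1],
    [[0, 0, -0.4], 0, 0.1],
    [[0, 0, 0], 0, 0.1],
    [[0, 0, 0], 0, 0.1],
  ],
)

```text
clock: 6.1
tool_pos: [659.8, -65.2, 32.2]
eef_rot: [0.707, -0.008, 0.707, 0.008]
force: [0.9, 3.8, 1.8]
finger_gap: 0.239
```

Call:
carry_out(
  deltas=[
    [[0, 0, 0], 0, 0.5],
    [[0, 0, 0], 0, 0.5],
    [[0, 0, 0], 0, 0.5],
    [[0, 0, 0], 0, 0.5],
    [[0, 0, 1], 0, 0.5],
    [[0, 0, 2], 0, 0.5],
    [[0, 0, 3], 0, 1],
    [[-2, 0, 3], 0, 1],
    [[-2.5, 0, 3], 0, 1],
    [[-2.5, 0, 3], 0, 1],
    [[-3, 1, 3], 0, 1],
    [[-3, 1, 2.5], 0, 1],
  ],
)

```text
clock: 7.1
tool_pos: [530.1, -46.2, 238.2]
eef_rot: [0.708, -0.008, 0.706, 0.007]
force: [0.7, -0.3, -0.0]
finger_gap: 0.93
```

Call:
carry_out(
  deltas=[
    [[0, 0, 0], 0, 1],
    [[0, 0, 0], 0, 1],
    [[0, 0, 0], 0, 1],
    [[0, 0, 0], 0, 1],
  ],
)

```text
clock: 7.43
tool_pos: [530.8, -46.0, 234.1]
eef_rot: [0.706, -0.008, 0.708, 0.008]
force: [0.2, -1.1, -0.9]
finger_gap: 1.0
```

```bash
cat >> h.py <<'E'
def black(c):
    h=hsv(c);m=(h[...,2]<65).astype(np.uint8)
    P=ray(c,*np.mgrid[:560,:420],10).transpose(1,0,2);m[(P[...,0]>525)|(P[...,0]<300)]=0
    return cv2.morphologyEx(m,cv2.MORPH_OPEN,np.ones((3,3)))
def items(c):
    print('tags');show(rects(c,yellow(c),10));print('cards');show(rects(c,black(c),10,200))
E
python3 - <<'E'
from h import *
np.set_printoptions(precision=2,suppress=True,linewidth=160)
c=cam('wrist','w2');s=get_state();print(s['tool_pos'],c['cam_to_world'][:3,3])
P=pts(c);m=(red(c)>0)&(c['range_z']>0)&(P[...,2]>30)&(P[...,2]<90);q=P[m];print('knob',np.percentile(q,[2,50,98],axis=0))
items(c)
E
```

```text
[530.66 -45.98 233.63] [445.32 -48.02 380.08]
knob [[650.77 -74.07  36.6 ]
 [655.63 -64.81  60.09]
 [669.51 -55.34  62.7 ]]
tags
x790.9 y264.2 86.5x12.1 yaw0.261 px[492. 364.]
x801.5 y-341.5 90.9x15.0 yaw-0.180 px[ 53. 364.]
x440.9 y-121.7 50.9x25.6 yaw0.088 px[201.  88.]
x434.1 y149.7 51.4x27.4 yaw0.276 px[462.  87.]
x440.7 y-247.5 50.5x27.4 yaw0.001 px[79. 85.]
cards
x477.3 y-324.2 53.4x25.9 yaw-0.234 px[  7. 118.]
x431.5 y5.1 90.6x56.7 yaw-0.094 px[324.  79.]
```

View pics/w2.png

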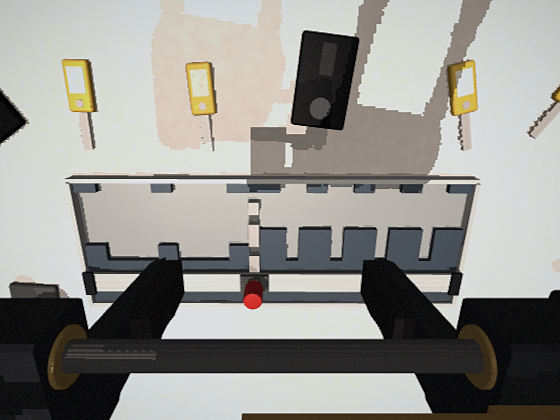

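```bash
python3 - <<'E'
from h import *
np.set_printoptions(precision=1,suppress=True,linewidth=160)
c=load('wrist');g=c['image'].astype(float).sum(2)/3
def sub(line,off,thr=30):
    d=np.diff(line);o=[];i=0
    while i<len(d):
        if abs(d[i])>thr:
            j=i
            while j+1<len(d) and abs(d[j+1])>12 and np.sign(d[j+1])==np.sign(d[i]): j+=1
            w=abs(d[i:j+1]);o.append((round(off+(np.arange(i,j+1)*w).sum()/w.sum()+.5,1),int(d[i:j+1].sum())));i=j
        i+=1
    return o
for r in (237,243): print(r,sub(g[r-1:r+2].mean(0)[80:480],80))
for col in (98,130,205,240,280,316,360,405,444): print(col,sub(g[:,col-1:col+2].mean(1)[172:310],172))
E
```

```text
237 [(np.float64(88.0), 82), (np.float64(258.3), -148), (np.float64(285.8), 111), (np.float64(297.9), -108), (np.float64(330.9), 102), (np.float64(342.1), -141), (np.float64(343.9), 58), (np.float64(376.2), 104), (np.float64(386.5), -170), (np.float64(388.8), 73), (np.float64(421.8), 87), (np.float64(431.1), -135), (np.float64(433.9), 58), (np.float64(464.9), 165)]
243 [(np.float64(80.6), -117), (np.float64(108.4), 150), (np.float64(158.5), -120), (np.float64(178.3), 123), (np.float64(229.0), -94), (np.float64(248.4), 133), (np.float64(258.4), -149), (np.float64(285.8), 80), (np.float64(297.3), -112), (np.float64(331.8), 77), (np.float64(341.9), -128), (np.float64(343.5), 41), (np.float64(375.8), 98), (np.float64(386.0), -146), (np.float64(387.9), 70), (np.float64(420.8), 85), (np.float64(430.0), -115), (np.float64(432.9), 64), (np.float64(463.8), 159)]
98 [(np.float64(174.8), -157), (np.float64(178.5), 182), (np.float64(182.9), -173), (np.float64(190.8), 165), (np.float64(241.9), -169), (np.float64(245.0), 70), (np.float64(266.8), -59), (np.float64(273.5), 170), (np.float64(290.9), 
[... 1530 characters left out ...]
(183.7), -77), (np.float64(185.5), 42), (np.float64(192.8), 106), (np.float64(226.8), -184), (np.float64(229.5), 58), (np.float64(274.0), 145), (np.float64(291.5), -56), (np.float64(303.0), 156)]
405 [(np.float64(172.5), -37), (np.float64(175.5), -42), (np.float64(179.5), 33), (np.float64(183.7), -93), (np.float64(192.7), 142), (np.float64(226.9), -146), (np.float64(229.5), 68), (np.float64(269.5), -47), (np.float64(275.8), -58)]
444 [(np.float64(175.8), -164), (np.float64(179.5), 129), (np.float64(183.5), -45), (np.float64(226.9), -156), (np.float64(229.5), 68), (np.float64(269.5), -45), (np.float64(274.0), 192), (np.float64(291.7), -161), (np.float64(300.5), -31), (np.float64(303.0), 157)]
```

```bash
python3 - <<'E'
from h import *
np.set_printoptions(precision=1,suppress=True,linewidth=160)
c=load('wrist')
f=lambda u,v,z:ray(c,np.array(u,float),np.array(v,float),z)[:,:2]
e=np.array([1,.018]);
cols=[292,337.55,382.15,427.35]
X=f(cols,[229.5]*4,12);X4=f(cols,[226.9]*4,4);S=f(cols,[240]*4,12)
print('land edge z12',X,'z4',X4,'slot ctr',S)
x=(X[:,0]+X4[:,0])/2-28.5;y=S[:,1]+.018*(x-S[:,0]);print('key nests',np.c_[x,y])
A=f([108.4,178.3],[243]*2,4);B=f([158.5,229],[243]*2,12);print('card sides',A,B)
R=f([133,204],[260,260],12);R4=f([133,204],[256.4,256.5],4);print(R,R4)
x=(R[:,0]+R4[:,0])/2-49;y=(A[:,1]+B[:,1])/2+.018*(x-A[:,0]);print('card nests',np.c_[x,y])
E
```

```text
land edge z12 [[595.3 -20.6]
 [594.1  33.3]
 [593.   86.2]
 [591.8 139.7]] z4 [[595.2 -20.1]
 [594.   34.8]
 [592.8  88.6]
 [591.6 143.2]] slot ctr [[608.9 -20. ]
 [607.7  34.5]
 [606.5  87.9]
 [605.3 142. ]]
key nests [[566.8 -20.8]
 [565.6  33.7]
 [564.4  87.1]
 [563.2 141.3]]
card sides [[ 621.4 -244.3]
 [ 619.5 -158.7]] [[ 616.3 -180.1]
 [ 614.4  -95.5]]
[[ 639.8 -213.2]
 [ 637.9 -126.5]] [[ 639.  -216.2]
 [ 637.2 -128. ]]
card nests [[ 590.4 -212.8]
 [ 588.5 -127.6]]
```

Call:
carry_out(
  deltas=[
    [[-2, -1, -2], 0.033, 0.5],
    [[-3, -3, -3], 0.032, 0.5],
    [[-3, -3.5, -3.5], 0, 0.5],
    [[-1, 0, -3.5], 0, 0.5],
    [[0, 0, -3.5], 0, 0.5],
    [[0, 0, -2], 0, 0.5],
    [[0, 0, 0], 0, 0.5],
    [[0, 0, 0], 0, 0.5],
    [[0, 0, 0], 0, 0.5],
  ],
)

```text
clock: 8.23
tool_pos: [456.1, -105.3, 76.5]
eef_rot: [0.706, -0.031, 0.706, 0.031]
force: [0.0, 0.9, 0.6]
finger_gap: 0.496
```

```bash
python3 - <<'E'
from h import *
np.set_printoptions(precision=2,suppress=True,linewidth=160)
c=cam('wrist','w3');s=get_state();print(s['tool_pos'],tooly(s)[:,1],c['cam_to_world'][:3,3])
items(c)
E
```

```text
[ 456.78 -105.44   77.36] [-0.09  1.   -0.  ] [ 370.71 -112.88  222.4 ]
tags
x559.7 y1.8 59.0x7.5 yaw0.217 px[395. 360.]
x576.1 y-192.9 60.4x6.1 yaw-0.086 px[148. 359.]
x439.7 y-122.7 51.6x25.2 yaw0.087 px[248. 201.]
x439.6 y-247.6 52.1x28.2 yaw0.001 px[ 57. 184.]
cards
x508.1 y108.0 41.2x14.8 yaw0.359 px[552. 314.]
x500.6 y1.8 144.6x48.9 yaw1.570 px[396. 305.]
x504.5 y-154.0 41.1x41.0 yaw0.001 px[204. 287.]
x430.5 y3.2 90.7x58.9 yaw-0.095 px[439. 199.]
```

Call:
carry_out(
  deltas=[
    [[-0.9, -0.9, -1], 0, 0.5],
    [[-0.8, -0.8, -2], 0, 0.5],
    [[0, 0, -2], 0, 0.5],
    [[0, 0, -1.2], 0, 0.5],
    [[0, 0, -0.7], 0, 0.5],
    [[0, 0, -0.4], 0, 0.5],
    [[0, 0, -0.2], 0, 0.5],
    [[0, 0, 0], 0, 0.5],
    [[0, 0, 0], 0, 0.5],
  ],
)

```text
clock: 9.03
tool_pos: [438.9, -122.3, 1.9]
eef_rot: [0.707, -0.031, 0.706, 0.031]
force: [1.2, 0.9, 0.3]
finger_gap: 0.498
```

Call:
carry_out(
  deltas=[
    [[0, 0, 0], 0, 0.2],
    [[0, 0, 0], 0, 0.2],
    [[0, 0, 0], 0, 0.2],
    [[0, 0, 0], 0, 0.2],
    [[0, 0, 0], 0, 0.2],
    [[0, 0, 0], 0, 0.2],
  ],
  grip_force=25,
)

```text
clock: 9.53
tool_pos: [438.6, -122.1, 1.6]
eef_rot: [0.707, -0.031, 0.706, 0.031]
force: [-0.5, -0.0, 4.4]
finger_gap: 0.289
```

Call:
carry_out(
  deltas=[
    [[0, 0, 2], 0, 0.2],
    [[0, 0, 3], 0, 0.2],
    [[1.6, 2, 0], -0.01, 0.2],
    [[2.2, 2.7, 0], -0.01, 0.2],
    [[2.2, 2.7, 0], -0.01, 0.2],
    [[2.2, 2.7, 0], -0.01, 0.2],
    [[2.2, 2.7, 0], -0.015, 0.2],
    [[1.6, 2, 0], -0.015, 0.2],
    [[0.5, 0.8, 0], 0, 0.2],
    [[0, 0, 0], 0, 0.2],
    [[0, 0, 0], 0, 0.2],
    [[0, 0, 0], 0, 0.2],
  ],
)

```text
clock: 10.53
tool_pos: [561.5, 33.0, 50.5]
eef_rot: [0.706, -0.006, 0.708, 0.006]
force: [0.2, -0.3, -0.7]
finger_gap: 0.293
```

```bash
python3 - <<'E'
from h import *
np.set_printoptions(precision=2,suppress=True,linewidth=160)
c=cam('wrist','w4');s=get_state();print(s['tool_pos'],tooly(s)[:,1],c['cam_to_world'][:3,3])
show(rects(c,yellow(c),s['tool_pos'][2]+9))
E
```

```text
[561.6   32.85  50.57] [-0.02  1.   -0.  ] [476.16  31.52 196.49]
x642.8 y3.6 42.1x3.7 yaw-1.554 px[215. 417.]
x640.0 y84.1 24.6x8.7 yaw-1.302 px[365. 413.]
x611.2 y-9.9 23.4x3.6 yaw0.013 px[187. 370.]
x602.1 y76.3 38.9x4.6 yaw0.093 px[356. 359.]
x560.9 y33.1 52.4x25.1 yaw0.016 px[272. 283.]
x452.0 y119.6 24.8x20.9 yaw0.274 px[514.  31.]
```

View pics/w4.png

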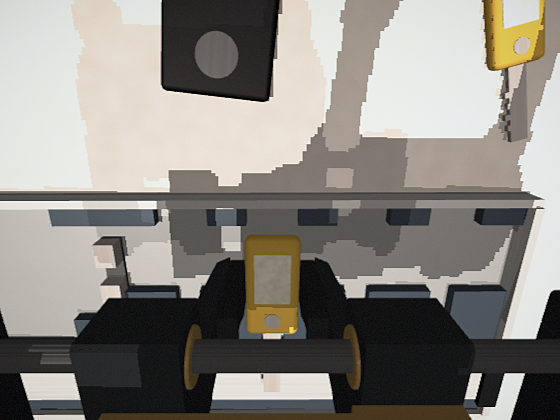

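Call:
carry_out(
  deltas=[
    [[0.2, 0.05, -1], 0, 0.2],
    [[0.2, 0, -1.2], 0, 0.2],
    [[0, 0, -0.8], 0, 0.2],
    [[0, 0, -0.5], 0, 0.2],
    [[0, 0, -0.3], 0, 0.2],
    [[0, 0, -0.2], 0, 0.2],
    [[0, 0, -0.2], 0, 0.2],
    [[0, 0, 0], 0, 0.2],
    [[0, 0, 0], 0, 0.2],
  ],
)

```text
clock: 11.33
tool_pos: [565.8, 34.4, 8.5]
eef_rot: [0.706, -0.006, 0.708, 0.006]
force: [-3.7, -1.8, -2.8]
finger_gap: 0.293
```

Call:
carry_out(
  deltas=[
    [[-0.05, 0, -0.15], 0, 0.2],
    [[0, 0, -0.1], 0, 0.2],
    [[0, 0, 0], 0, 0.2],
  ],
)

```text
clock: 11.58
tool_pos: [565.8, 34.5, 6.6]
eef_rot: [0.707, -0.006, 0.708, 0.006]
force: [-6.1, -1.2, 2.0]
finger_gap: 0.29
```

Call:
carry_out(
  deltas=[
    [[-0.1, 0, 0], 0, 0.2],
    [[0, 0, 0], 0, 0.42],
    [[0, 0, 0], 0, 0.42],
    [[0, 0, 0], 0, 0.42],
    [[0, 0, 0], 0, 0.42],
    [[0, 0, 1], 0, 0.42],
    [[0, 0, 2], 0, 0.42],
    [[-1, -2, 3], 0, 0.42],
    [[-1.7, -3.3, 1], 0, 0.5],
    [[-1.7, -3.3, 0], 0, 0.5],
    [[-1.7, -3.3, 0], 0, 0.5],
    [[-1.7, -3.3, 0], 0, 0.5],
  ],
)

```text
clock: 12.58
tool_pos: [487.7, -118.9, 78.3]
eef_rot: [0.708, -0.007, 0.706, 0.006]
force: [1.1, -1.4, -0.7]
finger_gap: 0.5
```

Call:
carry_out(
  deltas=[
    [[-1.7, -3.3, 0], 0, 0.5],
    [[-1.7, -3.3, 0], 0, 0.5],
    [[-1, -2, 0], 0, 0.5],
    [[0, 0, 0], 0, 0.5],
    [[0, 0, 0], 0, 0.5],
    [[0, 0, 0], 0, 0.5],
  ],
)

```text
clock: 13.08
tool_pos: [444.2, -203.3, 77.2]
eef_rot: [0.707, -0.006, 0.707, 0.006]
force: [0.3, 0.3, -0.3]
finger_gap: 0.498
```

```bash
cat >> h.py <<'E'
def look(name,z=10):
    np.set_printoptions(precision=2,suppress=True,linewidth=160)
    c=cam('wrist',name);s=get_state();print('tool',s['tool_pos'],'jawyaw-90',np.arctan2(-tooly(s)[0,1],tooly(s)[1,1]))
    print('tags');show([r for r in rects(c,yellow(c),z) if r[3]>15]);print('cards');show([r for r in rects(c,black(c),z,200) if r[3]>40]);return c
E
python3 - <<'E'
from h import *
c=look('w5');
t=viewer.camera('top');P=pts(t)
print('top z14');show(rects(t,yellow(t),14))
E
```

```text
tool [ 444.26 -202.9    77.05] jawyaw-90 0.018238748975086313
tags
x439.0 y-249.5 51.7x25.7 yaw0.000 px[204. 217.]
cards
x496.5 y-99.9 140.6x57.0 yaw1.570 px[395. 306.]
x497.4 y-302.1 134.3x55.9 yaw-1.555 px[152. 304.]
x455.4 y-361.3 90.3x61.5 yaw0.596 px[ 49. 237.]
top z14
x320.6 y-618.7 205.2x118.7 yaw-0.014 px[527. 314.]
x426.1 y272.9 50.5x24.6 yaw-0.555 px[169. 274.]
x434.7 y152.3 50.5x24.5 yaw0.279 px[218. 270.]
x567.8 y35.5 48.9x22.9 yaw-0.008 px[264. 216.]
```

Call:
carry_out(
  deltas=[
    [[-0.3, -2, 0], -0.018, 0.5],
    [[-0.2, -2, -1], 0, 0.5],
    [[0, -0.65, -2], 0, 0.5],
    [[0, 0, -2], 0, 0.5],
    [[0, 0, -1.2], 0, 0.5],
    [[0, 0, -0.7], 0, 0.5],
    [[0, 0, -0.4], 0, 0.5],
    [[0, 0, -0.2], 0, 0.5],
    [[0, 0, 0], 0, 0.5],
    [[0, 0, 0], 0, 0.5],
  ],
)

```text
clock: 14.02
tool_pos: [439.3, -250.1, 2.3]
eef_rot: [0.707, -0.0, 0.707, -0.0]
force: [-0.1, 0.0, 0.5]
finger_gap: 0.501
```

Call:
carry_out(
  deltas=[
    [[0, 0, 0], 0, 0.2],
    [[0, 0, 0], 0, 0.2],
    [[0, 0, 0], 0, 0.2],
    [[0, 0, 0], 0, 0.2],
    [[0, 0, 0], 0, 0.2],
    [[0, 0, 0], 0, 0.2],
  ],
)

```text
clock: 14.52
tool_pos: [439.0, -250.3, 2.2]
eef_rot: [0.707, -0.0, 0.707, -0.0]
force: [-0.5, 0.8, 3.7]
finger_gap: 0.288
```

Call:
carry_out(
  deltas=[
    [[0, 0, 2], 0, 0.2],
    [[0, 0, 3], 0, 0.2],
    [[1, 2, 0], 0.009, 0.2],
    [[1.9, 3.4, 0], 0.009, 0.2],
    [[1.9, 3.4, 0], 0, 0.2],
    [[1.9, 3.4, 0], 0, 0.2],
    [[1.9, 3.4, 0], 0, 0.2],
    [[1.9, 3.4, 0], 0, 0.2],
    [[1.5, 2.7, 0], 0, 0.2],
    [[0.6, 1.3, 0], 0, 0.2],
    [[0, 0, 0], 0, 0.2],
    [[0, 0, 0], 0, 0.2],
  ],
)

```text
clock: 15.52
tool_pos: [564.0, -19.8, 51.1]
eef_rot: [0.707, -0.007, 0.708, 0.007]
force: [0.4, 0.7, -0.7]
finger_gap: 0.291
```

```bash
python3 - <<'E'
from h import *
c=look('w6',60)
show([r for r in rects(c,yellow(c),14) if r[3]>15])
E
```

```text
tool [563.61 -20.59  51.06] jawyaw-90 0.01828051133689753
tags
x563.0 y-19.8 52.4x25.0 yaw0.018 px[272. 282.]
x543.9 y19.5 39.2x19.8 yaw0.019 px[360. 248.]
cards
x591.3 y-19.3 70.0x33.4 yaw0.018 px[272. 282.]
x565.9 y33.3 52.3x26.4 yaw0.019 px[360. 248.]
```

View pics/w6.png

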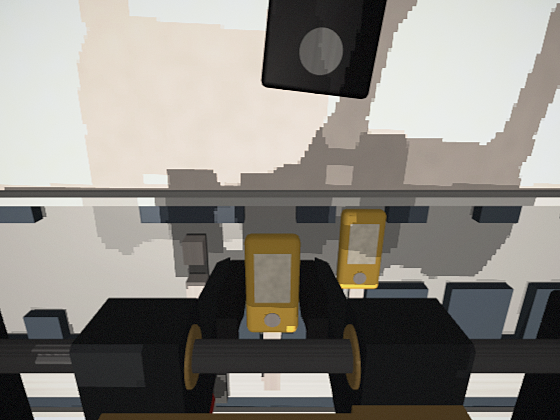

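Call:
carry_out(
  deltas=[
    [[0.1, -0.05, -1], 0, 0.2],
    [[0.1, 0, -1.2], 0, 0.2],
    [[0, 0, -0.8], 0, 0.2],
    [[0, 0, -0.5], 0, 0.2],
    [[0, 0, -0.3], 0, 0.2],
    [[0, 0, -0.2], 0, 0.2],
    [[0, 0, -0.2], 0, 0.2],
    [[0, 0, -0.15], 0, 0.2],
    [[0, 0, -0.1], 0, 0.2],
    [[0, 0, 0], 0, 0.2],
  ],
)

```text
clock: 16.4
tool_pos: [566.7, -20.5, 7.2]
eef_rot: [0.707, -0.006, 0.707, 0.006]
force: [0.0, -0.3, 0.5]
finger_gap: 0.291
```

Call:
carry_out(
  deltas=[
    [[-0.07, 0, -0.1], 0, 0.2],
    [[0, 0, 0], 0, 0.42],
    [[0, 0, 0], 0, 0.42],
    [[0, 0, 0], 0, 0.42],
    [[0, 0, 0], 0, 0.42],
    [[0, 0, 1], 0, 0.42],
    [[0, 0, 2], 0, 0.42],
    [[-0.5, 0.5, 3], 0, 0.42],
    [[-2, 2.5, 1.5], 0.05, 0.5],
    [[-2.3, 3, 0], 0.05, 0.5],
    [[-2.3, 3, 0], 0.05, 0.5],
    [[-2.3, 3, 0], 0.05, 0.5],
  ],
)

```text
clock: 17.4
tool_pos: [471.7, 100.3, 82.7]
eef_rot: [0.704, -0.077, 0.702, 0.077]
force: [-0.9, -0.4, -0.4]
finger_gap: 0.498
```

Call:
carry_out(
  deltas=[
    [[-2, 2.5, 0], 0.06, 0.5],
    [[-1, 1, 0], 0, 0.5],
    [[0, 0, 0], 0, 0.5],
    [[0, 0, 0], 0, 0.5],
    [[0, 0, 0], 0, 0.5],
  ],
)

```text
clock: 17.82
tool_pos: [442.9, 134.2, 81.9]
eef_rot: [0.701, -0.098, 0.7, 0.098]
force: [0.7, -0.4, 0.1]
finger_gap: 0.498
```

```bash
python3 - <<'E'
from h import *
c=look('w7');
E
```

```text
tool [443.09 133.97  81.76] jawyaw-90 0.27692028576247807
tags
x567.2 y-20.0 47.8x28.6 yaw0.013 px[ 31. 313.]
x423.7 y270.1 51.0x29.5 yaw-0.561 px[462. 248.]
x432.4 y151.3 52.4x25.1 yaw0.271 px[299. 215.]
cards
x480.0 y292.3 236.2x90.0 yaw-1.570 px[445. 330.]
x430.0 y7.5 91.3x58.3 yaw-0.095 px[ 89. 151.]
```

Call:
carry_out(
  deltas=[
    [[-0.6, 1, 0], 0, 0.5],
    [[-0.5, 0.7, -1.5], 0, 0.5],
    [[0, 0, -2], 0, 0.5],
    [[0, 0, -2], 0, 0.5],
    [[0, 0, -1.2], 0, 0.5],
    [[0, 0, -0.7], 0, 0.5],
    [[0, 0, -0.4], 0, 0.5],
    [[0, 0, -0.2], 0, 0.5],
    [[0, 0, 0], 0, 0.5],
    [[0, 0, 0], 0, 0.5],
  ],
)

```text
clock: 18.7
tool_pos: [431.6, 151.6, 1.7]
eef_rot: [0.701, -0.098, 0.7, 0.098]
force: [-0.4, -0.4, 0.7]
finger_gap: 0.501
```

Call:
carry_out(
  deltas=[
    [[0, 0, 0], 0, 0.2],
    [[0, 0, 0], 0, 0.2],
    [[0, 0, 0], 0, 0.2],
    [[0, 0, 0], 0, 0.2],
    [[0, 0, 0], 0, 0.2],
    [[0, 0, 0], 0, 0.2],
  ],
)

```text
clock: 19.2
tool_pos: [431.4, 151.6, 1.7]
eef_rot: [0.701, -0.098, 0.7, 0.098]
force: [-1.4, -0.5, 4.6]
finger_gap: 0.295
```

Call:
carry_out(
  deltas=[
    [[0, 0, 2], 0, 0.2],
    [[0, 0, 3], 0, 0.2],
    [[1.5, -0.8, 0], -0.043, 0.2],
    [[2.5, -1.2, 0], -0.043, 0.2],
    [[2.5, -1.2, 0], -0.043, 0.2],
    [[2.5, -1.2, 0], -0.043, 0.2],
    [[2.3, -1.1, 0], -0.043, 0.2],
    [[1.3, -0.7, 0], -0.043, 0.2],
    [[0.5, -0.2, 0], 0, 0.2],
    [[0, 0, 0], 0, 0.2],
    [[0, 0, 0], 0, 0.2],
    [[0, 0, 0], 0, 0.2],
  ],
)

```text
clock: 20.2
tool_pos: [560.3, 87.9, 50.5]
eef_rot: [0.706, -0.007, 0.708, 0.007]
force: [-0.9, -0.4, -0.2]
finger_gap: 0.287
```

```bash
python3 - <<'E'
from h import *
c=look('w8',60)
show([r for r in rects(c,yellow(c),14) if r[3]>15])
E
```

```text
tool [560.38  87.91  50.67] jawyaw-90 0.02090852511315102
tags
x559.5 y87.9 52.3x25.0 yaw0.020 px[272. 284.]
x543.0 y48.5 39.5x19.6 yaw0.007 px[185. 250.]
x543.1 y8.2 39.7x21.2 yaw0.015 px[ 95. 249.]
cards
x588.0 y88.5 69.9x33.4 yaw0.020 px[272. 284.]
x565.9 y35.9 52.8x26.2 yaw0.007 px[185. 250.]
x566.0 y-18.0 53.0x28.3 yaw0.015 px[ 95. 249.]
```

Call:
carry_out(
  deltas=[
    [[0.2, 0, -1], 0, 0.2],
    [[0.2, 0, -1.2], 0, 0.2],
    [[0, 0, -0.8], 0, 0.2],
    [[0, 0, -0.5], 0, 0.2],
    [[0, 0, -0.3], 0, 0.2],
    [[0, 0, -0.2], 0, 0.2],
    [[0, 0, -0.2], 0, 0.2],
    [[0, 0, -0.15], 0, 0.2],
    [[0, 0, -0.1], 0, 0.2],
    [[0, 0, 0], 0, 0.2],
  ],
)

```text
clock: 21.08
tool_pos: [564.5, 87.3, 6.1]
eef_rot: [0.706, -0.007, 0.708, 0.007]
force: [-4.4, -0.5, 0.2]
finger_gap: 0.292
```

Call:
carry_out(
  deltas=[
    [[-0.05, 0, 0], 0, 0.2],
    [[0, 0, 0], 0, 0.42],
    [[0, 0, 0], 0, 0.42],
    [[0, 0, 0], 0, 0.42],
    [[0, 0, 0], 0, 0.42],
    [[0, 0, 1], 0, 0.42],
    [[0, 0, 2], 0, 0.42],
    [[-0.5, 0.5, 3], 0, 0.42],
    [[-2, 2.5, 1.5], -0.1, 0.5],
    [[-2.3, 3, 0], -0.1, 0.5],
    [[-2.3, 3, 0], -0.1, 0.5],
    [[-2.3, 3, 0], -0.1, 0.5],
  ],
)

```text
clock: 22.08
tool_pos: [471.6, 208.6, 83.5]
eef_rot: [0.695, 0.137, 0.693, -0.135]
force: [0.6, 0.7, -0.6]
finger_gap: 0.495
```

Call:
carry_out(
  deltas=[
    [[-2.3, 3, 0], -0.1, 0.5],
    [[-1.2, 1.5, 0], -0.08, 0.5],
    [[0, 0, 0], 0, 0.5],
    [[0, 0, 0], 0, 0.5],
    [[0, 0, 0], 0, 0.5],
  ],
)

```text
clock: 22.5
tool_pos: [437.2, 252.4, 82.4]
eef_rot: [0.68, 0.195, 0.679, -0.195]
force: [-0.2, 0.2, 0.4]
finger_gap: 0.5
```

```bash
python3 - <<'E'
from h import *
c=look('w9');
E
```

```text
tool [437.37 252.02  82.19] jawyaw-90 -0.5596832695454301
tags
x424.1 y274.1 51.3x24.7 yaw-0.560 px[289. 192.]
cards
x468.8 y87.2 257.1x130.7 yaw1.271 px[129. 347.]
```

Call:
carry_out(
  deltas=[
    [[-0.7, 1.2, 0], 0, 0.5],
    [[-0.6, 1, -1.5], 0, 0.5],
    [[0, 0, -2], 0, 0.5],
    [[0, 0, -2], 0, 0.5],
    [[0, 0, -1.2], 0, 0.5],
    [[0, 0, -0.7], 0, 0.5],
    [[0, 0, -0.4], 0, 0.5],
    [[0, 0, -0.2], 0, 0.5],
    [[0, 0, 0], 0, 0.5],
    [[0, 0, 0], 0, 0.5],
  ],
)

```text
clock: 23.38
tool_pos: [424.2, 274.7, 2.4]
eef_rot: [0.68, 0.196, 0.679, -0.195]
force: [0.2, 0.4, 0.8]
finger_gap: 0.5
```

Call:
carry_out(
  deltas=[
    [[0, 0, 0], 0, 0.2],
    [[0, 0, 0], 0, 0.2],
    [[0, 0, 0], 0, 0.2],
    [[0, 0, 0], 0, 0.2],
    [[0, 0, 0], 0, 0.2],
    [[0, 0, 0], 0, 0.2],
  ],
)

```text
clock: 23.88
tool_pos: [423.8, 274.8, 2.2]
eef_rot: [0.68, 0.196, 0.679, -0.195]
force: [-0.6, -1.0, 4.2]
finger_gap: 0.293
```

Call:
carry_out(
  deltas=[
    [[0, 0, 2], 0, 0.2],
    [[0, 0, 3], 0, 0.2],
    [[1.5, -1.5, 0], 0.083, 0.2],
    [[2.5, -2.4, 0], 0.083, 0.2],
    [[2.5, -2.4, 0], 0.083, 0.2],
    [[2.5, -2.4, 0], 0.083, 0.2],
    [[2.5, -2.4, 0], 0.083, 0.2],
    [[1.6, -1.6, 0], 0.083, 0.2],
    [[0.5, -0.6, 0], 0.08, 0.2],
    [[0, 0, 0], 0, 0.2],
    [[0, 0, 0], 0, 0.2],
    [[0, 0, 0], 0, 0.2],
  ],
)

```text
clock: 24.88
tool_pos: [558.3, 141.8, 51.1]
eef_rot: [0.707, -0.006, 0.708, 0.006]
force: [0.4, 0.0, -0.9]
finger_gap: 0.291
```

```bash
python3 - <<'E'
from h import *
c=look('w10',60)
show([r for r in rects(c,yellow(c),14) if r[3]>15])
E
```

```text
tool [558.22 142.04  51.15] jawyaw-90 0.016926894058338155
tags
x557.3 y141.8 52.4x25.0 yaw0.015 px[272. 282.]
x542.4 y63.0 39.0x21.1 yaw0.016 px[ 98. 252.]
x541.6 y101.6 39.5x19.7 yaw0.017 px[183. 252.]
x543.8 y27.9 42.3x18.5 yaw-0.241 px[ 18. 255.]
cards
x585.6 y142.3 70.0x33.4 yaw0.015 px[272. 282.]
x565.8 y37.0 52.1x28.2 yaw0.016 px[ 98. 252.]
x564.7 y88.6 52.8x26.4 yaw0.017 px[183. 252.]
x567.6 y-9.9 56.5x24.7 yaw-0.241 px[ 18. 255.]
```

Call:
carry_out(
  deltas=[
    [[0.3, 0, -1], 0, 0.2],
    [[0.2, 0, -1.2], 0, 0.2],
    [[0, 0, -0.8], 0, 0.2],
    [[0, 0, -0.5], 0, 0.2],
    [[0, 0, -0.3], 0, 0.2],
    [[0, 0, -0.2], 0, 0.2],
    [[0, 0, -0.2], 0, 0.2],
    [[0, 0, -0.15], 0, 0.2],
    [[0, 0, -0.1], 0, 0.2],
    [[0, 0, 0], 0, 0.2],
  ],
)

```text
clock: 25.77
tool_pos: [563.9, 141.4, 7.0]
eef_rot: [0.707, -0.006, 0.707, 0.006]
force: [-2.2, 0.9, -0.4]
finger_gap: 0.285
```

Call:
carry_out(
  deltas=[
    [[-0.05, 0, -0.1], 0, 0.2],
    [[0, 0, 0], 0, 0.42],
    [[0, 0, 0], 0, 0.42],
    [[0, 0, 0], 0, 0.42],
    [[0, 0, 0], 0, 0.42],
    [[0, 0, 1], 0, 0.42],
    [[0, 0, 2], 0, 0.42],
    [[-0.5, -0.5, 3], 0, 0.42],
    [[-2, -2, 1.5], -0.02, 1],
    [[-2.3, -2.3, 0], -0.03, 1],
    [[-2.3, -2.3, 0], -0.03, 1],
    [[-2.3, -2.3, 0], -0.03, 1],
  ],
)

```text
clock: 26.77
tool_pos: [469.8, 46.8, 82.6]
eef_rot: [0.707, 0.033, 0.705, -0.033]
force: [-0.0, -1.6, 0.5]
finger_gap: 0.696
```

Call:
carry_out(
  deltas=[
    [[-2.3, -2.3, 0], 0, 1],
    [[-0.5, -1, 0], 0, 1],
    [[0, 0, 0], 0, 1],
    [[0, 0, 0], 0, 1],
    [[0, 0, 0], 0, 1],
  ],
)

```text
clock: 27.18
tool_pos: [443.7, 14.9, 82.0]
eef_rot: [0.707, 0.033, 0.705, -0.033]
force: [0.5, 0.2, -0.3]
finger_gap: 0.997
```

```bash
python3 - <<'E'
from h import *
c=look('w11');
E
```

```text
tool [443.62  15.04  81.85] jawyaw-90 -0.09189832112173911
tags
x587.3 y34.8 26.1x18.5 yaw1.502 px[311. 381.]
x584.4 y-20.1 26.4x24.3 yaw1.548 px[245. 384.]
cards
x501.4 y105.0 57.2x47.2 yaw1.569 px[391. 291.]
x503.4 y-130.6 163.5x58.7 yaw-1.407 px[ 91. 312.]
x430.2 y5.6 90.7x56.8 yaw-0.094 px[256. 202.]
```

Call:
carry_out(
  deltas=[
    [[-0.7, -0.5, 0], 0, 1],
    [[-0.65, -0.45, -1.5], 0, 1],
    [[0, 0, -2], 0, 1],
    [[0, 0, -2], 0, 1],
    [[0, 0, -1.2], 0, 1],
    [[0, 0, -0.7], 0, 1],
    [[0, 0, -0.4], 0, 1],
    [[0, 0, -0.2], 0, 1],
    [[0, 0, 0], 0, 1],
    [[0, 0, 0], 0, 1],
  ],
)

```text
clock: 28.07
tool_pos: [429.1, 5.0, 1.7]
eef_rot: [0.707, 0.033, 0.706, -0.033]
force: [0.2, -0.5, 1.5]
finger_gap: 0.998
```

Call:
carry_out(
  deltas=[
    [[0, 0, 0], 0, 0.5],
    [[0, 0, 0], 0, 0.5],
    [[0, 0, 0], 0, 0.5],
    [[0, 0, 0], 0, 0.5],
    [[0, 0, 0], 0, 0.5],
    [[0, 0, 0], 0, 0.5],
    [[0, 0, 0], 0, 0.5],
  ],
)

```text
clock: 28.65
tool_pos: [428.6, 4.9, 1.4]
eef_rot: [0.706, 0.033, 0.706, -0.033]
force: [-0.5, 0.3, 2.9]
finger_gap: 0.655
```

Call:
carry_out(
  deltas=[
    [[0, 0, 2], 0, 0.5],
    [[0, 0, 3], 0, 0.5],
    [[1.5, -1.4, 0], 0.02, 0.5],
    [[2.8, -2.4, 0], 0.02, 0.5],
    [[2.9, -2.4, 0], 0.02, 0.5],
    [[2.9, -2.4, 0], 0.02, 0.5],
    [[2.9, -2.4, 0], 0.02, 0.5],
    [[1.9, -1.6, 0], 0.012, 0.5],
    [[0.6, -0.6, 0], 0, 0.5],
    [[0, 0, 0], 0, 0.5],
    [[0, 0, 0], 0, 0.5],
    [[0, 0, 0], 0, 0.5],
  ],
)

```text
clock: 29.65
tool_pos: [581.4, -125.9, 50.3]
eef_rot: [0.706, -0.007, 0.708, 0.007]
force: [-0.3, 0.1, -0.6]
finger_gap: 0.653
```

```bash
python3 - <<'E'
from h import *
c=look('w12',60)
h=hsv(c)
E
```

```text
tool [ 581.46 -125.79   50.46] jawyaw-90 0.020317987880580545
tags
x548.6 y-9.2 38.6x22.9 yaw0.019 px[535. 227.]
x548.7 y-49.3 39.0x20.9 yaw0.011 px[449. 224.]
cards
```

View pics/w12.png

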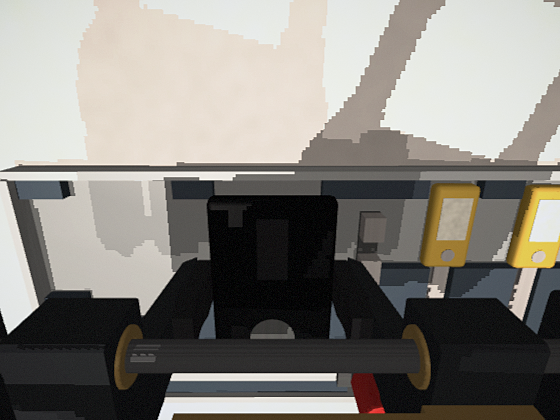

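```bash
python3 - <<'E'
from h import *
np.set_printoptions(precision=1,suppress=True,linewidth=160)
c=load('wrist');g=c['image'].astype(float).sum(2)/3
f=lambda u,v,z:ray(c,np.array(u,float),np.array(v,float),z)[:,:2]
def sub(line,off,thr=22):
    d=np.diff(line);return [(off+i+.5,int(d[i])) for i in np.where(abs(d)>thr)[0]]
print(sub(g[187:191].mean(0)[150:400],150));print(sub(g[228:232].mean(0)[150:400],150,12));print('front',sub(g[165:210,225:235].mean(1),165,12))
print(sub(g[165:210,195:200].mean(1),165,20))
E
```

```text
[(np.float64(164.5), -57), (np.float64(165.5), -50), (np.float64(171.5), -28), (np.float64(213.5), 44), (np.float64(214.5), 25), (np.float64(320.5), -45)]
[(np.float64(167.5), -46), (np.float64(168.5), -66), (np.float64(207.5), -33), (np.float64(208.5), -49), (np.float64(335.5), 59), (np.float64(336.5), 28), (np.float64(357.5), -29), (np.float64(358.5), -17), (np.float64(359.5), 23), (np.float64(363.5), 21), (np.float64(364.5), 15)]
front [(np.float64(165.5), -44), (np.float64(166.5), 14), (np.float64(170.5), 82), (np.float64(171.5), 87), (np.float64(176.5), -29), (np.float64(179.5), -50), (np.float64(180.5), -70), (np.float64(194.5), -70), (np.float64(195.5), -26)]
[(np.float64(165.5), -44), (np.float64(170.5), 83), (np.float64(171.5), 88), (np.float64(176.5), -104), (np.float64(177.5), -24), (np.float64(179.5), -45), (np.float64(180.5), -43), (np.float64(198.5), 38)]
```

```bash
python3 - <<'E'
from h import *
np.set_printoptions(precision=1,suppress=True,linewidth=160)
c=load('wrist')
f=lambda u,v,z:ray(c,np.array(u,float),np.array(v,float),z)[:,:2]
print('pocket',f([214,320.5],[189,189],4),'card',f([208.2,336],[230,230],59))
print('card front edge',f([230],[195],59),f([230],[195],49.5))
E
```

```text
pocket [[ 549.3 -160.8]
 [ 548.1  -97.6]] card [[ 552.9 -154.6]
 [ 551.8  -98.2]]
card front edge [[ 536.6 -144.7]] [[ 539.4 -145.8]]
```

Call:
carry_out(
  deltas=[
    [[0.3, -0.15, -1], 0, 0.5],
    [[0.2, -0.1, -1.2], 0, 0.5],
    [[0, 0, -0.8], 0, 0.5],
    [[0, 0, -0.5], 0, 0.5],
    [[0, 0, -0.3], 0, 0.5],
    [[0, 0, -0.2], 0, 0.5],
    [[0, 0, -0.2], 0, 0.5],
    [[0, 0, -0.1], 0, 0.5],
    [[0, 0, -0.1], 0, 0.5],
    [[0, 0, 0], 0, 0.5],
  ],
)

```text
clock: 30.53
tool_pos: [588.6, -129.6, 7.3]
eef_rot: [0.707, -0.007, 0.707, 0.007]
force: [-0.1, 0.1, 0.1]
finger_gap: 0.652
```

Call:
carry_out(
  deltas=[
    [[0, 0, -0.1], 0, 0.5],
    [[0, 0, 0], 0, 0.75],
    [[0, 0, 0], 0, 0.75],
    [[0, 0, 0], 0, 0.75],
    [[0, 0, 0], 0, 0.75],
    [[0, 0, 1], 0, 0.75],
    [[0, 0, 2], 0, 0.75],
    [[0, 0, 3], -0.05, 1],
    [[-1, -2, 3], -0.115, 1],
    [[-1, -2, 2], -0.115, 1],
    [[-1.5, -2.5, 0], -0.115, 1],
    [[-1.5, -2.5, 0], -0.115, 1],
  ],
)

```text
clock: 31.53
tool_pos: [539.9, -220.9, 119.8]
eef_rot: [0.688, 0.173, 0.684, -0.173]
force: [-0.8, 0.2, 0.5]
finger_gap: 0.999
```

Call:
carry_out(
  deltas=[
    [[-1.5, -2.5, 0], -0.115, 1],
    [[-1.5, -2.5, 0], -0.115, 1],
    [[-1.5, -2.5, 0], -0.115, 1],
    [[-1.5, -2.5, 0], -0.115, 1],
    [[-0.8, -2.5, 0], -0.115, 1],
    [[0, -0.5, 0], -0.115, 1],
    [[0, 0, 0], -0.115, 1],
    [[0, 0, 0], -0.115, 1],
    [[0, 0, 0], -0.115, 1],
    [[0, 0, 0], -0.115, 1],
    [[0, 0, 0], -0.115, 1],
    [[0, 0, 0], -0.115, 1],
  ],
)

```text
clock: 32.53
tool_pos: [470.5, -349.7, 117.0]
eef_rot: [0.418, 0.57, 0.418, -0.57]
force: [-0.2, -0.6, -0.7]
finger_gap: 1.001
```

Call:
carry_out(
  deltas=[
    [[0, 0, -1], -0.115, 1],
    [[0, 0, -1], -0.115, 1],
    [[0, 0, -1], -0.115, 1],
    [[0, 0, 0], -0.115, 1],
    [[0, 0, 0], -0.115, 1],
    [[0, 0, 0], -0.115, 1],
    [[0, 0, 0], 0, 1],
    [[0, 0, 0], 0, 1],
    [[0, 0, 0], 0, 1],
  ],
)

```text
clock: 33.28
tool_pos: [470.5, -349.7, 86.7]
eef_rot: [0.204, 0.677, 0.203, -0.677]
force: [-0.1, -0.5, 0.3]
finger_gap: 1.0
```

```bash
python3 - <<'E'
from h import *
c=look('w13');print(get_state()['qpos'])
t=cam('top','top1');print('top');show(rects(t,yellow(t),14))
E
```

```text
tool [ 470.5  -349.63   86.55] jawyaw-90 -2.557999490897144
tags
cards
x391.6 y-429.8 465.5x159.5 yaw-0.992 px[307. 354.]
x459.1 y-363.6 91.9x56.7 yaw0.597 px[280. 238.]
[-0.68  0.24  1.94 -0.    0.97  0.31]
top
x320.6 y-618.7 205.2x118.7 yaw-0.014 px[526. 314.]
x566.8 y141.9 49.3x22.9 yaw0.008 px[222. 218.]
x567.3 y88.7 51.5x22.9 yaw-0.000 px[244. 217.]
x569.4 y-18.6 50.2x24.1 yaw0.049 px[286. 216.]
x568.5 y35.5 51.3x25.4 yaw0.047 px[264. 216.]
```

Call:
carry_out(
  deltas=[
    [[-0.6, -0.7, -0.5], 0.013, 1],
    [[-0.55, -0.7, -1.5], 0, 1],
    [[0, 0, -2], 0, 1],
    [[0, 0, -2], 0, 1],
    [[0, 0, -1.2], 0, 1],
    [[0, 0, -0.7], 0, 1],
    [[0, 0, -0.4], 0, 1],
    [[0, 0, -0.2], 0, 1],
    [[0, 0, 0], 0, 1],
    [[0, 0, 0], 0, 1],
  ],
)

```text
clock: 34.22
tool_pos: [459.6, -364.0, 2.0]
eef_rot: [0.208, 0.676, 0.207, -0.676]
force: [0.2, -0.2, -0.8]
finger_gap: 1.001
```

Call:
carry_out(
  deltas=[
    [[0, 0, 0], 0, 0.5],
    [[0, 0, 0], 0, 0.5],
    [[0, 0, 0], 0, 0.5],
    [[0, 0, 0], 0, 0.5],
    [[0, 0, 0], 0, 0.5],
    [[0, 0, 0], 0, 0.5],
    [[0, 0, 0], 0, 0.5],
  ],
)

```text
clock: 34.8
tool_pos: [459.0, -363.7, 1.4]
eef_rot: [0.207, 0.676, 0.207, -0.676]
force: [-0.4, 0.8, 1.0]
finger_gap: 0.653
```

Call:
carry_out(
  deltas=[
    [[0, 0, 2], 0, 0.5],
    [[0, 0, 3], 0, 0.5],
    [[1.5, 1.7, 0], -0.083, 0.5],
    [[2.3, 2.6, 0], -0.083, 0.5],
    [[2.3, 2.6, 0], -0.083, 0.5],
    [[2.3, 2.6, 0], -0.083, 0.5],
    [[2.3, 2.6, 0], -0.083, 0.5],
    [[1.3, 1.8, 0], -0.083, 0.5],
    [[0.6, 1, 0], -0.081, 0.5],
    [[0, 0, 0], 0, 0.5],
    [[0, 0, 0], 0, 0.5],
    [[0, 0, 0], 0, 0.5],
  ],
)

```text
clock: 35.8
tool_pos: [584.1, -215.0, 50.8]
eef_rot: [-0.006, -0.707, -0.006, 0.707]
force: [-0.3, 0.4, -0.2]
finger_gap: 0.658
```

```bash
python3 - <<'E'
from h import *
c=look('w14',60)
E
```

```text
tool [ 584.03 -215.3    50.81] jawyaw-90 -3.1255029098457556
tags
cards
x532.7 y-219.7 306.7x65.4 yaw-1.553 px[297. 361.]
```

View pics/w14.png

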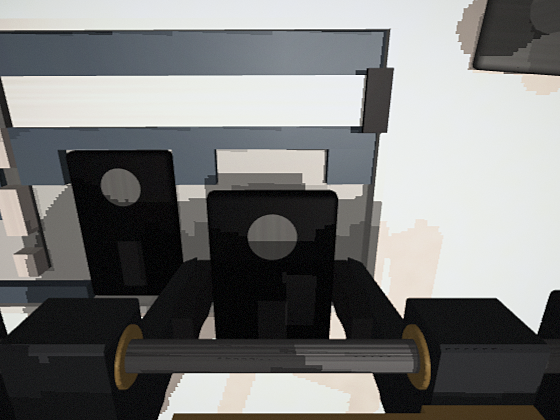

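```bash
python3 - <<'E'
from h import *
np.set_printoptions(precision=1,suppress=True,linewidth=160)
c=load('wrist');g=c['image'].astype(float).sum(2)/3
f=lambda u,v,z:ray(c,np.array(u,float),np.array(v,float),z)[:,:2]
def sub(line,off,thr=22):
    d=np.diff(line);return [(off+i+.5,int(d[i])) for i in np.where(abs(d)>thr)[0]]
print(sub(g[158:162].mean(0)[200:340],200));print(sub(g[218:222].mean(0)[195:350],195,12));print('v',sub(g[140:205,225:235].mean(1),140,15));print('v2',sub(g[140:205,300:310].mean(1),140,15))
print('rear edge z12',f([230,305],[149.5,149.5],12),'pocket sides z4',f([217,327],[160,160],4),'card sides',f([208,336.5],[220,220],59),'card rear',f([230,305],[190.5,190.5],59))
E
```

```text
[(np.float64(213.5), -24), (np.float64(214.5), -55), (np.float64(215.5), 28), (np.float64(216.5), 117), (np.float64(217.5), 40), (np.float64(323.5), -46), (np.float64(324.5), -82), (np.float64(325.5), -38), (np.float64(326.5), -46), (np.float64(327.5), 88), (np.float64(328.5), 31)]
[(np.float64(206.5), -37), (np.float64(207.5), -83), (np.float64(254.5), 16), (np.float64(255.5), 17), (np.float64(256.5), 19), (np.float64(257.5), 14), (np.float64(286.5), -14), (np.float64(287.5), -17), (np.float64(288.5), -16), (np.float64(289.5), -15), (np.float64(335.5), 12), (np.float64(336.5), 75), (np.float64(337.5), 24)]
v [(np.float64(148.5), 56), (np.float64(149.5), 18), (np.float64(150.5), 15), (np.float64(172.5), -92), (np.float64(189.5), -81), (np.float64(190.5), -34)]
v2 [(np.float64(148.5), -49), (np.float64(149.5), 105), (np.float64(150.5), 36), (np.float64(172.5), -23), (np.float64(182.5), -27), (np.float64(184.5), -25), (np.float64(188.5), -24), (np.float64(189.5), -79), (np.float64(190.5), -31)]
rear edge z12 [[ 639.3 -190.9]
 [ 640.  -232. ]] pocket sides z4 [[ 631.9 -182.3]
 [ 633.  -245.8]] card sides [[ 615.8 -186.3]
 [ 616.8 -242.6]] card rear [[ 629.4 -196.3]
 [ 629.9 -228.2]]
```

Call:
carry_out(
  deltas=[
    [[0.3, 0.07, -1], 0, 0.5],
    [[0.25, 0, -1.2], 0, 0.5],
    [[0, 0, -0.8], 0, 0.5],
    [[0, 0, -0.5], 0, 0.5],
    [[0, 0, -0.3], 0, 0.5],
    [[0, 0, -0.2], 0, 0.5],
    [[0, 0, -0.2], 0, 0.5],
    [[0, 0, -0.1], 0, 0.5],
    [[0, 0, -0.1], 0, 0.5],
    [[0, 0, 0], 0, 0.5],
  ],
)

```text
clock: 36.68
tool_pos: [589.9, -214.1, 10.7]
eef_rot: [-0.005, -0.706, -0.006, 0.708]
force: [-11.0, 2.3, 23.6]
finger_gap: 0.655
```

Call:
carry_out(
  deltas=[
    [[0, 0, 0.6], 0, 0.5],
    [[-0.1, 0, 0.4], 0, 0.5],
    [[-0.1, 0, 0], 0, 0.5],
    [[0, 0, 0], 0, 0.5],
    [[0, 0, 0], 0, 0.5],
  ],
)

```text
clock: 37.1
tool_pos: [587.9, -213.6, 16.4]
eef_rot: [-0.005, -0.707, -0.006, 0.707]
force: [0.9, -0.1, -0.8]
finger_gap: 0.653
```

```bash
python3 - <<'E'
from h import *
c=look('w15',35)
i=c['image'][110:330,150:400,::-1];cv2.imwrite('pics/w15c.png',cv2.resize(i,(680,600)))
P=pts(c)
for v in (200,215,230,245,260): print(v,P[v,[225,250,272,300,325],2])
E
```

```text
tool [ 587.88 -213.61   16.32] jawyaw-90 -3.1262863196266335
tags
cards
200 [20.51 20.61 21.31 20.3  20.43]
215 [21.78 20.92 22.2  20.72 22.03]
230 [22.68 22.61 22.78 21.9  21.53]
245 [22.58 22.71 22.52 24.05 23.03]
260 [22.87 24.11 23.9  22.93 23.77]
```

View pics/w15c.png

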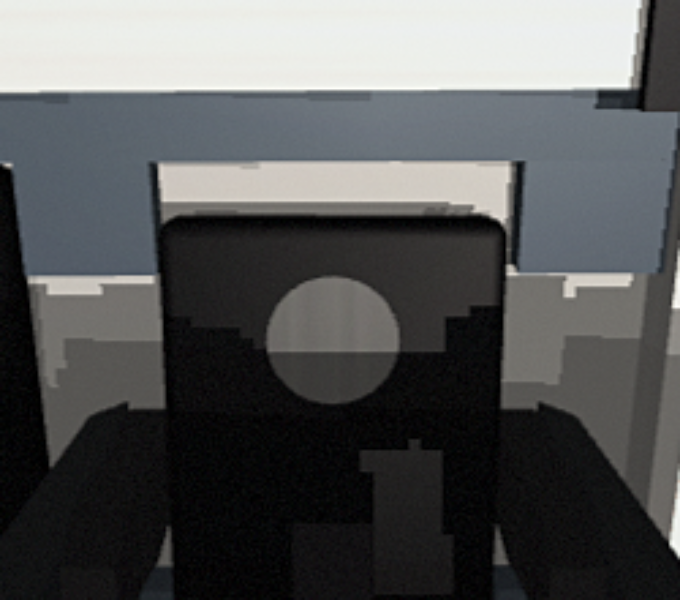

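```bash
python3 - <<'E'
from h import *
np.set_printoptions(precision=2,suppress=True,linewidth=160)
c=load('wrist');P=pts(c)
f=lambda u,v,z:ray(c,np.array(u,float),np.array(v,float),z)[:,:2]
print('pocket rear',f([272],[168.7],12),'card rear',f([272],[189],20))
q=P[195:330,215:330];q=q[(c['range_z'][195:330,215:330]>0)].reshape(-1,3);q=q[(q[:,2]>15)&(q[:,2]<35)]
# plane fit
A=np.c_[q[:,:2]-q[:,:2].mean(0),np.ones(len(q))];k=np.linalg.lstsq(A,q[:,2],rcond=None)[0];print('slope x,y',k,q[:,:2].min(0),q[:,:2].max(0))
g=c['image'].astype(float).sum(2)/3
d=np.diff(g[380//2-10:200,250:290].mean(1));print(np.round(d))
E
```

```text
pocket rear [[ 640.16 -212.79]] card rear [[ 632.82 -212.91]]
slope x,y [-0.11 -0.   23.89] [ 563.28 -241.77] [ 630.58 -186.21]
[ -0.   3.  10. -91. -14.   6.   7. -32. -67. -21.   4.   3.   6.  10.   8.   5.   5.   2.  -0.]
```

Call:
carry_out(
  deltas=[
    [[0, 0, 0.4], 0, 0.5],
    [[0.2, 0, 0], 0, 0.5],
    [[0.22, 0, 0], 0, 0.5],
    [[0, 0, 0], 0, 0.5],
    [[0, 0, -0.3], 0, 0.5],
    [[0, 0, -0.3], 0, 0.5],
    [[0, 0, -0.3], 0, 0.5],
    [[0, 0, -0.1], 0, 0.5],
    [[0, 0, 0], 0, 0.5],
  ],
  grip_force=12,
)

```text
clock: 37.9
tool_pos: [592.0, -213.6, 10.4]
eef_rot: [-0.005, -0.707, -0.006, 0.708]
force: [-0.9, 0.5, -1.0]
finger_gap: 0.657
```

Close to floor contact; go lower gently to let it level.

Call:
carry_out(
  deltas=[
    [[0, 0, -0.15], 0, 0.5],
    [[0, 0, -0.1], 0, 0.5],
    [[0, 0, 0], 0, 0.5],
  ],
  grip_force=5,
)

```text
clock: 38.15
tool_pos: [592.5, -213.9, 8.6]
eef_rot: [-0.005, -0.707, -0.005, 0.707]
force: [0.1, 0.9, -0.4]
finger_gap: 0.659
```

```bash
python3 - <<'E'
from h import *
c=look('w16',35);P=pts(c);print(get_state()['force'])
q=P[185:330,215:330];q=q[(c['range_z'][185:330,215:330]>0)].reshape(-1,3);q=q[(q[:,2]>11)&(q[:,2]<35)&(abs(q[:,1]+213)<27)]
A=np.c_[q[:,:2]-q[:,:2].mean(0),np.ones(len(q))];k=np.linalg.lstsq(A,q[:,2],rcond=None)[0];print('slope',k,q[:,:2].mean(0),q[:,:2].min(0),q[:,:2].max(0))
E
```

```text
tool [ 592.56 -213.89    8.65] jawyaw-90 -3.126390894035907
tags
cards
[-0.47 -0.6  -0.93]
slope [-0.08 -0.   16.29] [ 604.28 -213.38] [ 567.62 -240.  ] [ 636.98 -186.25]
```

Call:
carry_out(
  deltas=[
    [[0, 0, 0], 0, 0.74],
    [[0, 0, 0], 0, 0.74],
    [[0, 0, 0], 0, 0.74],
    [[0, 0, 0], 0, 0.74],
    [[0, 0, 0], 0, 0.74],
    [[0, 0, 1], 0, 0.74],
    [[0, 0, 2], 0, 0.74],
    [[0, 0, 3], 0, 0.74],
    [[-1, 0.5, 3], 0, 0.74],
    [[-2, 1, 3], 0, 0.74],
    [[-3, 1, 1], 0, 0.74],
    [[-3, 1, 1], 0, 0.74],
  ],
)

```text
clock: 39.2
tool_pos: [503.6, -179.2, 152.0]
eef_rot: [0.006, 0.709, 0.005, -0.705]
force: [-0.2, 0.4, -0.4]
finger_gap: 0.737
```

Call:
carry_out(
  deltas=[
    [[-3, 2, 1], 0, 0.74],
    [[-3, 2, 1], 0, 0.74],
    [[-3, 2, 1], 0, 0.74],
    [[0, 2, 1], 0, 0.74],
    [[0, 3, 0], 0, 0.74],
    [[0, 3, 0], 0, 0.74],
    [[0, 3, 0], 0, 0.74],
    [[0, 0, 0], 0, 0.74],
    [[0, 0, 0], 0, 0.74],
    [[0, 0, 0], 0, 0.74],
  ],
)

```text
clock: 40.03
tool_pos: [412.7, -9.1, 189.1]
eef_rot: [0.006, 0.707, 0.006, -0.707]
force: [-1.2, -0.3, 0.6]
finger_gap: 0.739
```

```bash
python3 - <<'E'
from h import *
np.set_printoptions(precision=2,suppress=True,linewidth=160)
c=cam('wrist','w17');P=pts(c);s=get_state();print(s['tool_pos'],c['cam_to_world'][:3,3])
t=cam('top','top2');Q=pts(t);r=t['range_z']>0
show(rects(t,yellow(t),14))
h=hsv(t);m=(h[...,2]<45);m[:150]=0;m[240:]=0;m[:,295:][:]=m[:,295:];m[:,:295]=0;m[:,400:]=0
show(rects(t,cv2.morphologyEx(m.astype(np.uint8),cv2.MORPH_OPEN,np.ones((3,3))),14,200))
def plane(cx,cy,hx,hy):
    k=r&(abs(Q[...,0]-cx)<hx)&(abs(Q[...,1]-cy)<hy)&(Q[...,2]<30);q=Q[k];A=np.c_[q[:,:2]-[cx,cy],np.ones(len(q))];print(cx,cy,len(q),np.linalg.lstsq(A,q[:,2],rcond=None)[0])
for y in(-19,35,88.5,142):plane(567,y,21,8)
for x,y in((590,-212),(589,-126)):plane(x,y,36,20)
i=t['image'][145:245,190:400,::-1];cv2.imwrite('pics/tray2.png',cv2.resize(i,(800,381),interpolation=cv2.INTER_CUBIC))
E
```

```text
[412.7   -9.49 189.  ] [496.76  -7.69 335.08]
x320.6 y-618.3 205.2x117.9 yaw-0.014 px[527. 315.]
x566.8 y141.9 49.3x22.9 yaw0.008 px[222. 218.]
x567.3 y88.7 51.6x22.9 yaw-0.000 px[244. 217.]
x569.4 y-18.6 50.2x24.1 yaw0.049 px[286. 216.]
x568.5 y35.5 51.3x25.4 yaw0.047 px[264. 216.]
x591.2 y-210.8 88.1x56.7 yaw-0.013 px[362. 206.]
x592.6 y-128.3 91.2x57.2 yaw0.041 px[329. 206.]
567 -19 112 [-0.01  0.03 13.99]
567 35 97 [-0.05  0.03 14.18]
567 88.5 99 [-0.02 -0.09 13.95]
567 142 98 [-0.03 -0.06 14.17]
590 -212 443 [-0.02  0.01 13.69]
589 -126 436 [-0.02  0.   13.71]
```

View pics/tray2.png

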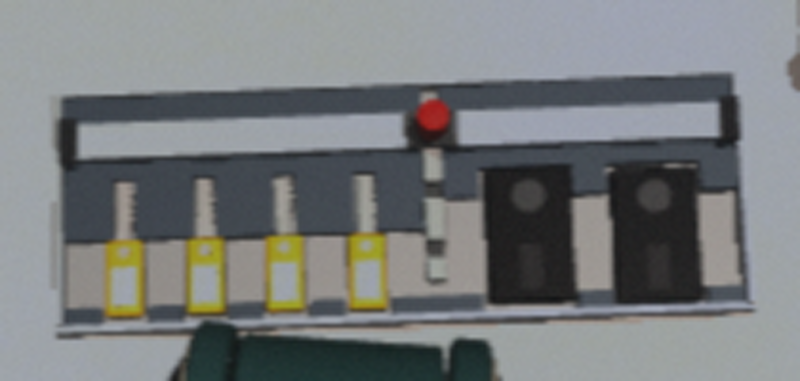

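Call:
carry_out(
  deltas=[
    [[2, -0.4, 0], 0, 0.6],
    [[3.5, -0.8, 0], 0, 0.6],
    [[3.6, -0.8, 0], 0, 0.6],
    [[3.6, -0.8, 0], 0, 0.6],
    [[3.6, -0.8, 0], 0, 0.6],
    [[3.6, -0.8, 0], 0, 0.6],
    [[3.2, -0.8, -1], 0, 0.6],
    [[1.6, -0.4, -2], 0, 0.6],
    [[0, 0, -3], 0, 0.6],
    [[0, 0, -2], 0, 0.6],
    [[0, 0, 0], 0, 0.6],
    [[0, 0, 0], 0, 0.6],
  ],
  grip_force=25,
)

```text
clock: 41.13
tool_pos: [658.1, -66.2, 106.5]
eef_rot: [-0.005, -0.706, -0.005, 0.709]
force: [-0.5, 0.1, 1.1]
finger_gap: 0.599
```

Call:
carry_out(
  deltas=[
    [[0, 0, 0], 0, 0.6],
    [[0, 0, 0], 0, 0.6],
    [[0, 0, 0], 0, 0.6],
  ],
)

```text
clock: 41.38
tool_pos: [660.9, -65.3, 111.1]
eef_rot: [0.005, 0.708, 0.005, -0.706]
force: [0.3, -0.1, 0.3]
finger_gap: 0.604
```

```bash
python3 - <<'E'
from h import *
np.set_printoptions(precision=2,suppress=True,linewidth=160)
c=cam('wrist','w18');s=get_state();print(s['tool_pos'],s['qpos'])
P=pts(c);q=P[(red(c)>0)&(c['range_z']>0)];t=q[(q[:,2]>58)&(q[:,2]<68)];print(np.percentile(t,[2,50,98],axis=0))
E
```

```text
[660.79 -65.12 110.91] [-0.14  0.34  1.75 -0.    1.05  1.42]
[[653.59 -74.05  58.92]
 [663.75 -64.64  61.57]
 [672.37 -55.33  63.  ]]
```

Call:
carry_out(
  deltas=[
    [[0, 0, -2], 0, 0.6],
    [[0, 0, -2], 0, 0.6],
    [[0, 0, -2], 0, 0.6],
    [[0, 0, -1], 0, 0.6],
    [[0, 0, -0.5], 0, 0.6],
    [[0, 0, -0.2], 0, 0.6],
    [[0, 0, 0], 0, 0.6],
    [[0, 0, 0], 0, 0.15],
    [[0, 0, 0], 0, 0.15],
    [[0, 0, 0], 0, 0.15],
    [[0, 0, 0], 0, 0.15],
    [[0, 0, 0], 0, 0.15],
  ],
)

```text
clock: 42.43
tool_pos: [659.9, -65.0, 32.2]
eef_rot: [0.006, 0.707, 0.005, -0.707]
force: [0.1, -3.3, 0.8]
finger_gap: 0.244
```

Call:
carry_out(
  deltas=[
    [[0, 0, 0], 0, 0.1],
    [[0, 0, 0], 0, 0.1],
    [[0, 0, 0], 0, 0.1],
    [[0, 0, 0], 0, 0.1],
  ],
)

```text
clock: 42.77
tool_pos: [659.9, -65.0, 32.1]
eef_rot: [0.006, 0.707, 0.005, -0.707]
force: [-0.4, -1.1, 3.3]
finger_gap: 0.241
```

Call:
carry_out(
  deltas=[
    [[0, 0, 0.4], 0, 0.1],
    [[0, 0, 0.4], 0, 0.1],
    [[0, 0, 0.5], 0, 0.1],
    [[0, 0, 0], 0, 0.1],
    [[0, 0, 0], 0, 0.1],
    [[0, 0, 0], 0, 0.1],
  ],
)

```text
clock: 43.27
tool_pos: [659.6, -65.0, 44.5]
eef_rot: [0.005, 0.707, 0.005, -0.707]
force: [0.5, -2.0, -1.8]
finger_gap: 0.24
```

Lifted 12.4 mm; slide forward to x ≈ 580.

Call:
carry_out(
  deltas=[
    [[-0.5, -0.01, 0], 0, 0.1],
    [[-1, -0.02, 0], 0, 0.1],
    [[-1.5, -0.03, 0], 0, 0.1],
    [[-1.5, -0.03, 0], 0, 0.1],
    [[-1.5, -0.03, 0], 0, 0.1],
    [[-1, -0.02, 0], 0, 0.1],
    [[-0.7, -0.01, 0], 0, 0.1],
    [[-0.3, 0, 0], 0, 0.1],
    [[0, 0, 0], 0, 0.1],
    [[0, 0, 0], 0, 0.1],
    [[0, 0, 0], 0, 0.1],
  ],
)

```text
clock: 44.18
tool_pos: [579.6, -66.5, 44.5]
eef_rot: [-0.006, -0.707, -0.005, 0.707]
force: [-0.6, -4.7, -2.9]
finger_gap: 0.236
```

Call:
carry_out(
  deltas=[
    [[0, 0, -0.5], 0, 0.1],
    [[0, 0, -0.4], 0, 0.1],
    [[0, 0, -0.4], 0, 0.1],
    [[0, 0, 0], 0, 0.1],
    [[0, 0, 0], 0, 0.1],
  ],
)

```text
clock: 44.6
tool_pos: [581.0, -66.5, 32.1]
eef_rot: [0.006, 0.708, 0.005, -0.706]
force: [0.6, -4.9, 1.3]
finger_gap: 0.239
```

Call:
carry_out(
  deltas=[
    [[0, 0, 0], 0, 0.5],
    [[0, 0, 0], 0, 0.5],
    [[0, 0, 0], 0, 0.5],
    [[0, 0, 0], 0, 0.5],
    [[0, 0, 1], 0, 0.5],
    [[0, 0, 2], 0, 0.5],
    [[0, 0, 3], 0, 0.5],
    [[-2, 0, 3], 0, 0.5],
    [[-3, 1, 2], 0, 0.5],
    [[-3, 1, 2], 0, 0.5],
    [[-3, 1, 1], 0, 0.5],
    [[-3, 1, 0], 0, 0.5],
  ],
)

```text
clock: 45.6
tool_pos: [440.3, -26.1, 175.3]
eef_rot: [0.005, 0.709, 0.005, -0.705]
force: [0.4, 0.2, 1.3]
finger_gap: 0.498
```

Call:
carry_out(
  deltas=[
    [[-2, 1, 0], 0, 0.5],
    [[-1, 1, 0], 0, 0.5],
    [[0, 0, 0], 0, 0.5],
    [[0, 0, 0], 0, 0.5],
    [[0, 0, 0], 0, 0.5],
  ],
)

```text
clock: 46.02
tool_pos: [410.8, -6.4, 172.2]
eef_rot: [0.006, 0.708, 0.005, -0.707]
force: [1.0, -0.1, 0.6]
finger_gap: 0.499
```

```bash
python3 - <<'E'
from h import *
np.set_printoptions(precision=2,suppress=True,linewidth=160)
print(get_state()['tool_pos'],get_state()['joint_velocities'])
for n in('top','side','wrist'):
    t=cam(n,'end_'+n);Q=pts(t);q=Q[(red(t)>0)&(t['range_z']>0)];q=q[(q[:,2]>30)&(q[:,2]<80)&(abs(q[:,1]+66)<30)];print(n,np.percentile(q,[2,50,98],axis=0) if len(q) else None)
t=load('top');show(rects(t,red(t),62,15));show(rects(t,yellow(t),14))
i=t['image'][75:290,90:480,::-1];cv2.imwrite('pics/end.png',cv2.resize(i,(800,441),interpolation=cv2.INTER_CUBIC))
E
```

```text
[410.83  -6.43 172.16] [-0.01  0.02 -0.01  0.    0.   -0.  ]
top [[574.38 -73.39  55.86]
 [581.95 -65.73  61.3 ]
 [592.08 -56.15  65.91]]
side [[573.03 -76.43  37.54]
 [580.66 -71.49  60.1 ]
 [590.64 -57.08  65.83]]
wrist None
x582.8 y-64.7 17.4x17.1 yaw-0.020 px[304. 207.]
x320.6 y-618.5 205.2x118.4 yaw-0.014 px[527. 313.]
```

View pics/end.png

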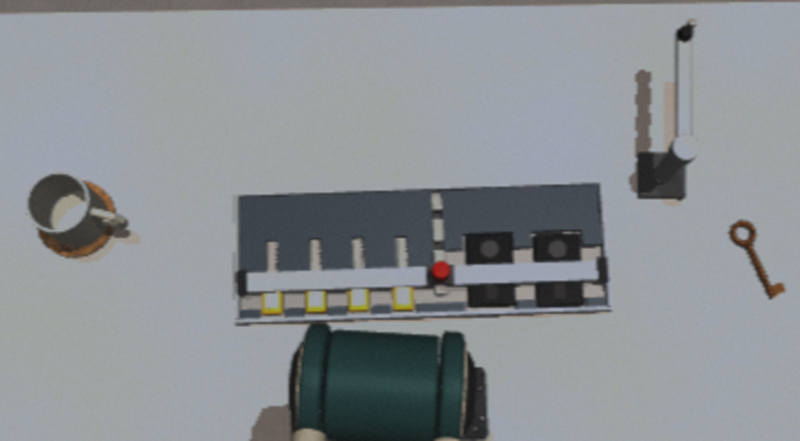

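```bash
python3 -c "
from plant import ticket
print(ticket.hand_in())"
```

```text
the job is handed in; nothing more can be done
None
```

I finished the job and handed it in at about 46 s on the robot's clock; the hand-in gave no verdict. I parked the bar in the rear notch and put the four tags into the key compartments and the two card holders into the card compartments. Then I slid the bar forward and dropped the knob back into the front notch.

**Last checks**
- **Items:** before the bar came forward, the depth readings put all six lying flat, tops about 14 mm above the cabinet top. The key blades were in their slots. I did not re-measure the items once the bar was over them; the final top picture shows all six still in place.
- **Knob:** the top camera reads it at the same spot as at the start (582.8, -64.7 mm), and the gripper let go at the same height as when it was down.
- **Left alone:** the mug and coaster, skeleton key and swing arm look unmoved in the final picture. The gripper is clear of everything.

**What went wrong or disagreed**
- **Second card holder:** its first insertion caught an edge, with about 24 N upward at the wrist, and it tilted in the grip. I lifted it, moved it about 4 mm to the rear and released it, and it settled flat.
- **Camera offset:** the top and wrist cameras differ by about 1 to 3 mm in position. For the tags and holders I placed with the wrist camera.

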